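Book in and sort varnish bottles at the cosmetics stall

ROBOT

A 7-joint arm with a two-finger parallel gripper is mounted at the origin on the work surface. World frame = base frame: x ahead of the robot, y to its left, z up, the work surface at z = 0. Lengths are in m, angles in rad, forces in N, time in s.
With the tool pointing down it reaches from about 0.425 to 0.825 m from the base axis. Payload 3.6 kg.
Tool frame: the origin (TCP) lies at the very end of the fingers, on their centre line; the grasp point (between the pads) lies 19 mm behind it (robot.grip_point_offset is the z of the grasp point in the tool frame, in m); z points along the fingers, y is the line along which they close (so a half turn about z gives the same grasp; the last joint's range is limited). The gripper opens to 93 mm and grips with 3 to 60 N. Pads are 15 mm wide; open, the fingers measure 128 mm over their backs; the gripper's body (75 mm by 188 mm) begins 65 mm behind the grasp point.
Start: joints at [1.288, 0.615, -0.013, 1.423, 0.008, 1.103, -0.04], TCP at [0.165, -0.629, 0.219] pointing down, gripper open.
Joint ranges: [-3.12, 3.12], [-0.3, 2.06], [-1.34, 1.32], [0.26, 2.42], [-1.36, 4.5], [0.01, 1.98], [-2.84, 2.84]. Speed limits (rad/s): [2.79, 2.79, 3.14, 3.14, 3.14, 3.14, 3.14].

INTERFACE

Orientations are given as a unit quaternion [x, y, z, w].
In Python, from cell import robot gives the robot as it stands.
- The arm moves only by the shell command python3 -m pendant 'ROWS'. ROWS is JSON, a list of rows, each an object with "linear": the shift along the tool's x, y, z in mm, a list of three; "angular": the turn, a rotation vector about the tool's x, y, z in rad, a list of three; "gripper": the finger opening in mm, from 0 to 93. In form: [{"linear": [x, y, z], "angular": [ax, ay, az], "gripper": gripper}, ...]. A call has 1 to 20 rows; each row shifts and turns the commanded pose from where the row before left it, along the tool's axes as they then stand; what a row does not reach is not made up. A row lasts 1/8 s, in which the tool goes at most 62.5 mm and 10.7 degrees, less where a joint would pass 70% of its speed; a pose out of reach is approached as far as the arm can. A call with a gripper value outside its range is refused whole. The fingers move at their own pace and stop on an object; the grip force is fixed at half the most. Time passes only in rows, so rows that do not move let the fingers close. It gives the time, the measured TCP pose, the force, the opening and the grip force at its end, in the units of the state.
- robot.read_state(): the state, without advancing time (a new reading comes with each control period).
- robot.camera(name): name is "scene" or "top" or "wrist"; returns the picture (384x512x3 uint8, red, green, blue); there is no depth.
- robot.camera_model(name): a dict with "fx", "fy", "cx", "cy" (pixels), "R" (3x3) and "t" (3): a world point X has camera coordinates R X + t; the wrist camera has in their place "tool_from_camera" (4x4, takes a point from camera to tool coordinates, whose origin is the TCP and whose axes are the flange's). Camera axes: x right, y down, z forward; pixel columns grow to the right and rows downward; lengths in m; the calibration is good to about 2 mm. A picture is of the moment at which its call begins: read the wrist's pose just before it. camera_model takes no time and is no camera call.
- robot.close_job(): hands the job in; it is judged then, once.
The state is a dict: "time": time; "qpos": joint angles; "dq": joint speeds; "tau": joint torques, N m; "tool_pos": TCP position; "eef_rot": TCP orientation; "force": force on the tool from outside, world axes, zero at the start; "moment": the same for the moment, N m; "finger_gap": finger opening in m; "finger_force": force on a finger pad.
Only numpy, scipy, OpenCV 4.12 (cv2) and the standard library are available. Lean on these libraries where they do the work, as an engineer would, in place of code of your own. Each camera call takes 0.05 s, during which the arm holds its last target. There are 200 camera calls.

TASK

Take the barcode scanner from its dock, aim it squarely at the label behind the red tray from about 10 cm and hold it still there for a second, then do the same at the label behind the purple tray, and lay the scanner back flat in its dock the same way round. Then lay every loose bottle from the middle of the table flat on the floor of the tray of its own cap colour, side by side with none on top of another, all pointing straight to the back of the tray, caps towards the label. Leave the other goods where they are.

Things in the scene. Friction and masses are not known exactly. Their poses are not given: they have to be found in the camera images.
- red_tray: Fixed cardboard tray with a red front strip and, behind it, a red card holder (100 mm wide, 80 mm high); 160 (x) x 220 (y) mm outside, walls 5 mm thick and 30 mm high, inner floor 5 mm above the table. Origin: centre of its underside. x points to its back (the card holder, away from the robot), z up. It may stand left or right of the purple tray.
- red_tray_label (a point): Centre of the barcode label (white card 86 x 48 mm with black bars) on the red tray's card holder, 102 mm behind the tray's origin and 60 mm above the table. Its z axis is the label's outward normal, leaning 45 degrees: up and towards the front of the tray (tray -x); y is the tray's y.
- purple_tray: Fixed cardboard tray with a purple front strip and, behind it, a purple card holder (100 mm wide, 80 mm high); 160 (x) x 220 (y) mm outside, walls 5 mm thick and 30 mm high, inner floor 5 mm above the table. Origin: centre of its underside. x points to its back (the card holder, away from the robot), z up. It may stand left or right of the red tray.
- purple_tray_label (a point): Centre of the barcode label (white card 86 x 48 mm with black bars) on the purple tray's card holder, 102 mm behind the tray's origin and 60 mm above the table. Its z axis is the label's outward normal, leaning 45 degrees: up and towards the front of the tray (tray -x); y is the tray's y.
- dock: Fixed shallow black scanner dock (grey pad inside), an open tray 230 (x) x 130 (y) mm outside, walls 5 mm thick and 12 mm high, inner floor 5 mm above the table (the pad adds 1 mm to look at only). Origin: centre of its underside; x along its length, z up. The scanner starts in it with the two x axes roughly together.
- scanner: Loose hand-held barcode scanner, 0.22 kg, always on. Grey bar handle 34 mm wide, 34 high, along x from -77 to +37 mm; white head 56 mm wide, 50 long, 36 thick, bent 45 degrees down, centre at x +55, z 33 mm. Origin: underside of the handle, near the centre of mass; the handle rests flat on the dock floor. x from handle to head, z up. Grip it across y at the origin.
- scanner_beam (a point): Middle of the scanner's window, at x +74, z +14 mm in the scanner's frame. Its x axis is the beam: forwards and 45 degrees down when the scanner is level. y as the scanner's. It reads a label whose centre is within 20 mm of the beam's line in y and in z, 50 to 160 mm away, its normal within 20 degrees of the beam, with the scanner in hand and still for 0.7 s.
- purple1: Loose lying varnish bottle with a purple cap and purple band, 70 g; may be absent. 100 mm long: white square body 30 x 30 mm from x -50 to +14, then a round cap of 23 mm diameter to x +50. Origin: middle of its length, on its axis (15 mm above what it lies on). x runs along the bottle towards the cap. It may lie on any of its four sides.
- purple1_cap (a point): End of the purple cap of bottle purple1, on its axis, 50 mm from the origin along +x.
- red1: Loose lying varnish bottle with a red cap and red band, 70 g; may be absent. 100 mm long: white square body 30 x 30 mm from x -50 to +14, then a round cap of 23 mm diameter to x +50. Origin: middle of its length, on its axis (15 mm above what it lies on). x runs along the bottle towards the cap. It may lie on any of its four sides.
- red1_cap (a point): End of the red cap of bottle red1, on its axis, 50 mm from the origin along +x.
- purple2: Loose lying varnish bottle with a purple cap and purple band, 70 g; may be absent. 100 mm long: white square body 30 x 30 mm from x -50 to +14, then a round cap of 23 mm diameter to x +50. Origin: middle of its length, on its axis (15 mm above what it lies on). x runs along the bottle towards the cap. It may lie on any of its four sides.
- purple2_cap (a point): End of the purple cap of bottle purple2, on its axis, 50 mm from the origin along +x.
- red2: Loose lying varnish bottle with a red cap and red band, 70 g; may be absent. 100 mm long: white square body 30 x 30 mm from x -50 to +14, then a round cap of 23 mm diameter to x +50. Origin: middle of its length, on its axis (15 mm above what it lies on). x runs along the bottle towards the cap. It may lie on any of its four sides.
- red2_cap (a point): End of the red cap of bottle red2, on its axis, 50 mm from the origin along +x.
- purple3: Loose lying varnish bottle with a purple cap and purple band, 70 g; may be absent. 100 mm long: white square body 30 x 30 mm from x -50 to +14, then a round cap of 23 mm diameter to x +50. Origin: middle of its length, on its axis (15 mm above what it lies on). x runs along the bottle towards the cap. It may lie on any of its four sides.
- purple3_cap (a point): End of the purple cap of bottle purple3, on its axis, 50 mm from the origin along +x.
- red3: Loose lying varnish bottle with a red cap and red band, 70 g; may be absent. 100 mm long: white square body 30 x 30 mm from x -50 to +14, then a round cap of 23 mm diameter to x +50. Origin: middle of its length, on its axis (15 mm above what it lies on). x runs along the bottle towards the cap. It may lie on any of its four sides.
- red3_cap (a point): End of the red cap of bottle red3, on its axis, 50 mm from the origin along +x.
- powder_jar: Bystander, loose: pink round jar, 68 mm across, 45 mm high; origin on its underside. Leave it alone.
- buffer_block: Bystander, loose: lilac nail buffer block 95 x 35 x 30 mm; origin on its underside. Leave it alone.
- soap_carton: Bystander, loose: pink carton 120 x 70 x 40 mm; origin on its underside. Leave it alone.
- bangle: Bystander, loose: brown bangle ring, 72 mm across, 14 mm high; origin on its underside. Leave it alone.
- makeup_brush: Bystander, loose: make-up brush, black handle and pink tip, 155 mm long; origin on its underside. Leave it alone.
There are look-alikes about, which are no part of the job. What is shaped like the red2 but turquoise is not meant. Leave any turquoise look-alike of the red3 alone.

How it is judged:
On the way, in this order (a step that is already met when the one before it is completed fails the run):
1. the scanner, in hand, is held still on the red tray's label (x of red_tray_label in the frame of scanner_beam between 0.05 and 0.16 m and y of red_tray_label in the frame of scanner_beam between -0.022 and 0.022 m and z of red_tray_label in the frame of scanner_beam between -0.022 and 0.022 m and z of scanner_beam in the frame of red_tray_label above 0.03 m and angle between the x axis of scanner_beam and the z axis of red_tray_label, either way round below 0.4 rad and linear speed of scanner below 0.03 m/s and angular speed of scanner below 0.25 rad/s and contact force between the fingers and scanner above 0.5 N), for 0.6 s.
2. then the scanner, in hand, is held still on the purple tray's label (x of purple_tray_label in the frame of scanner_beam between 0.05 and 0.16 m and y of purple_tray_label in the frame of scanner_beam between -0.022 and 0.022 m and z of purple_tray_label in the frame of scanner_beam between -0.022 and 0.022 m and z of scanner_beam in the frame of purple_tray_label above 0.03 m and angle between the x axis of scanner_beam and the z axis of purple_tray_label, either way round below 0.4 rad and linear speed of scanner below 0.03 m/s and angular speed of scanner below 0.25 rad/s and contact force between the fingers and scanner above 0.5 N), for 0.6 s.
3. then the scanner lies flat in its dock, head the same way as at the start, let go (x of scanner in the frame of dock between -0.045 and 0.045 m and y of scanner in the frame of dock between -0.04 and 0.04 m and z of scanner in the frame of dock below 0.012 m and angle between scanner's own z axis and vertical below 0.15 rad and linear speed of scanner below 0.02 m/s and contact force between the fingers and scanner below 0.1 N and x of scanner_beam in the frame of dock above 0.02 m), for 0.2 s.
4. then all bottles lie in the trays of their colours, caps to the back (x of purple1 in the frame of purple_tray between -0.04 and 0.04 m and y of purple1 in the frame of purple_tray between -0.105 and 0.105 m and z of each of purple1, purple2, purple3 in the frame of purple_tray below 0.03 m and x of each of purple1_cap, purple2_cap, purple3_cap in the frame of purple_tray above 0.015 m and angle between the x axis of each of purple1, purple2, purple3 and the x axis of purple_tray, either way round below 0.35 rad and linear speed of each of purple1, red1, purple2, red2, purple3, red3 below 0.02 m/s and x of red1 in the frame of red_tray between -0.04 and 0.04 m and y of red1 in the frame of red_tray between -0.105 and 0.105 m and z of each of red1, red2, red3 in the frame of red_tray below 0.03 m and x of each of red1_cap, red2_cap, red3_cap in the frame of red_tray above 0.015 m and angle between the x axis of each of red1, red2, red3 and the x axis of red_tray, either way round below 0.35 rad and x of purple2 in the frame of purple_tray between -0.04 and 0.04 m and y of purple2 in the frame of purple_tray between -0.105 and 0.105 m and x of red2 in the frame of red_tray between -0.04 and 0.04 m and y of red2 in the frame of red_tray between -0.105 and 0.105 m and x of purple3 in the frame of purple_tray between -0.04 and 0.04 m and y of purple3 in the frame of purple_tray between -0.105 and 0.105 m and x of red3 in the frame of red_tray between -0.04 and 0.04 m and y of red3 in the frame of red_tray between -0.105 and 0.105 m), for 0.2 s.
At the end, for the whole second after the job is handed in: Each bottle lies flat on the floor of its colour's tray (centre within 40 mm of the tray's middle along x), axis within 20 degrees of the tray's x, cap to the label; the scanner lies flat in the dock (origin within 45 mm along, 40 mm across), head as at the start; all still and let go (all of step 3 and all of step 4); the robot touches nothing.
It fails at once if another item of the stall is shifted by more than 4 cm (distance of any of powder_jar, buffer_block, soap_carton, bangle, makeup_brush from where it was at the start of the episode above 0.04 m).
Of purple1, red1, purple2, red2, purple3, red3 only 4 to 6 are there at a start; the rules pass over those that are not, and their reading is None.
At some moment in a run one of purple1, red1, purple2, red2, purple3, red3 may be knocked a few centimetres aside while the robot is not near it.
Once in a run the grip may slacken for a moment while it holds something.
It also fails if it takes over 210 s, if anything falls off the work surface, if the arm or the gripper's body presses on something with over 40 N, if the wrist force passes 120 N, or if a joint passes its speed limit or range.

## Working session

There is one attempt and no reset: what is moved stays moved. The work goes in short steps, Python scripts to look and compute and a shell command to move; the robot and the scene stay as the last step left them, time stands still between calls to the robot, and variables do not carry over. Pictures are saved under pics/ and viewed, at most 14 in all, crops included, and the job is handed in when it is done.

```bash
mkdir -p pics; ls; cat > h.py <<'E'
import numpy as np,cv2
from scipy.spatial.transform import Rotation as Rn
from cell import robot
def snap(n,f):
    im=robot.camera(n); cv2.imwrite('pics/'+f+'.png',im[:,:,::-1]); return im
def cam(n,st=None):
    m=robot.camera_model(n); K=[m[k] for k in('fx','fy','cx','cy')]
    if n!='wrist':
        R=np.array(m['R']);return K,R.T,-R.T@np.array(m['t'])
    T=np.array(m['tool_from_camera']);st=st or robot.read_state()
    Q=Rn.from_quat(st['eef_rot']).as_matrix()
    return K,Q@T[:3,:3],Q@T[:3,3]+np.array(st['tool_pos'])
def ray(c,uv,z):
    K,A,o=c;uv=np.atleast_2d(np.array(uv,float))
    d=np.c_[(uv[:,0]-K[2])/K[0],(uv[:,1]-K[3])/K[1],np.ones(len(uv))]@A.T
    return o+d*((z-o[2])/d[:,2])[:,None]
def proj(c,P):
    K,A,o=c;p=(np.atleast_2d(P)-o)@A;return np.c_[p[:,0]/p[:,2]*K[0]+K[2],p[:,1]/p[:,2]*K[1]+K[3]]
E
python3 - <<'E'
from h import *
np.set_printoptions(precision=3,suppress=True)
s=robot.read_state();print(s)
a=snap('top','top0');snap('scene','scene0')
for n in('top','scene'):
    print(n,cam(n))
print(robot.camera_model('wrist'),robot.grip_point_offset)
E
```

```text
pics
{'time': 0.0, 'qpos': array([ 1.287,  0.616, -0.013,  1.425,  0.008,  1.103, -0.04 ]), 'dq': array([-0.   , -0.001,  0.   ,  0.002,  0.001, -0.001, -0.   ]), 'tau': array([ -0.   , -45.893,   0.209, -16.574,  -0.061,   0.021,   0.   ]), 'tool_pos': array([ 0.165, -0.628,  0.218]), 'eef_rot': array([ 0.992,  0.128, -0.   , -0.001]), 'force': array([ 0.228, -0.17 , -0.636]), 'moment': array([ 0.038, -0.001, -0.011]), 'finger_force': 0.0, 'finger_gap': 0.09298869586231609}
top ([486.5194418405752, 486.5194418405752, 254.81744733490677, 191.08273643089424], array([[-0.001, -0.987,  0.159],
       [-1.   ,  0.004,  0.014],
       [-0.014, -0.159, -0.987]]), array([ 0.307, -0.015,  1.239]))
scene ([489.18327475127063, 489.18327475127063, 257.4876310632797, 197.62440009326392], array([[-0.586,  0.451, -0.673],
       [ 0.81 ,  0.334, -0.481],
       [ 0.008, -0.827, -0.562]]), array([1.45 , 0.668, 0.867]))
{'fx': 265.3889490849985, 'fy': 265.3889490849985, 'cx': 262.3945242270478, 'cy': 188.60847092600292, 'tool_from_camera': array([[ 0.   , -0.953, -0.304,  0.084],
       [ 1.   , -0.   ,  0.001,  0.   ],
       [-0.001, -0.304,  0.953, -0.166],
       [ 0.   ,  0.   ,  0.   ,  1.   ]])} -0.0188
```

View pics/top0.png

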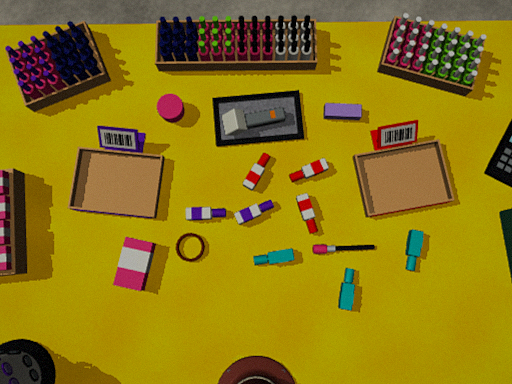

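View pics/scene0.png

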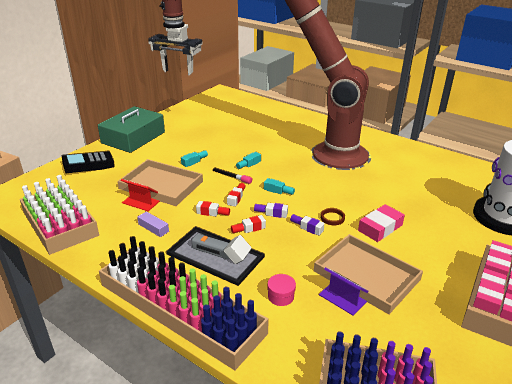

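```bash
cat > det.py <<'E'
from h import *
np.set_printoptions(precision=3,suppress=True)
def masks(im):
    hsv=cv2.cvtColor(im,cv2.COLOR_RGB2HSV);H,S,V=[hsv[...,i].astype(int) for i in range(3)]
    red=((H<6)|(H>174))&(S>150)&(V>90)
    pur=(H>125)&(H<150)&(S>130)&(V>50)
    white=(S<70)&(V>130)
    return red,pur,white
def bottles(n='top',st=None,roi=None,im=None):
    if im is None: im=robot.camera(n)
    c=cam(n,st);r,p,w=masks(im);out=[]
    for name,m in(('red',r),('purple',p)):
        M=(m|w).astype(np.uint8)
        M=cv2.morphologyEx(M,cv2.MORPH_CLOSE,np.ones((3,3),np.uint8))
        k,L,S,C=cv2.connectedComponentsWithStats(M)
        for i in range(1,k):
            ys,xs=np.nonzero(L==i)
            P=ray(c,np.c_[xs,ys],.018)[:,:2]
            col=m[ys,xs]
            if col.sum()<15 or len(P)<100 and n=='top': continue
            (ctr,sz,_)=rc=cv2.minAreaRect((P*1000).astype(np.float32))
            B=cv2.boxPoints(rc);e=[B[1]-B[0],B[2]-B[1]];e=max(e,key=np.linalg.norm);e/=np.linalg.norm(e)
            t=(P*1000-ctr)@e
            hi,lo=col[t>max(sz)*.3].mean(),col[t<-max(sz)*.3].mean()
            if lo>hi:e=-e
            out.append((name,np.array(ctr)/1000,sorted(np.round(sz)),np.degrees(np.arctan2(e[1],e[0])),round(hi,2),round(lo,2),(xs.mean().round(),ys.mean().round())))
    return out
E
python3 - <<'E'
from det import *
im=robot.camera('top')
for b in bottles(im=im):
    if max(b[2])<200: print(b)
c=cam('top')
cv2.imwrite('pics/crop.png',cv2.resize(im[85:250,60:460,::-1],None,fx=2,fy=2,interpolation=cv2.INTER_CUBIC))
E
```

```text
('red', array([ 0.649, -0.362]), [np.float64(59.0), np.float64(125.0)], np.float32(100.29737), np.float64(0.61), np.float64(0.89), (np.float64(392.0), np.float64(135.0)))
('red', array([ 0.559, -0.004]), [np.float64(30.0), np.float64(98.0)], np.float32(-30.533375), np.float64(1.0), np.float64(0.24), (np.float64(256.0), np.float64(171.0)))
('red', array([ 0.558, -0.135]), [np.float64(31.0), np.float64(100.0)], np.float32(112.47187), np.float64(0.33), np.float64(1.0), (np.float64(310.0), np.float64(169.0)))
('red', array([ 0.447, -0.13 ]), [np.float64(31.0), np.float64(100.0)], np.float32(-162.77228), np.float64(0.27), np.float64(1.0), (np.float64(307.0), np.float64(211.0)))
('red', array([0.059, 0.062]), [np.float64(25.0), np.float64(61.0)], np.float32(140.21474), np.float64(0.38), np.float64(0.48), (np.float64(230.0), np.float64(375.0)))
('purple', array([0.643, 0.352]), [np.float64(59.0), np.float64(124.0)], np.float32(-95.98956), np.float64(0.47), np.float64(0.87), (np.float64(122.0), np.float64(139.0)))
('purple', array([0.453, 0.004]), [np.float64(31.0), np.float64(99.0)], np.float32(-66.7997), np.float64(1.0), np.float64(0.24), (np.float64(252.0), np.float64(211.0)))
('purple', array([0.448, 0.127]), [np.float64(31.0), np.float64(99.0)], np.float32(-90.16478), np.float64(0.27), np.float64(1.0), (np.float64(204.0), np.float64(213.0)))
```

View pics/crop.png

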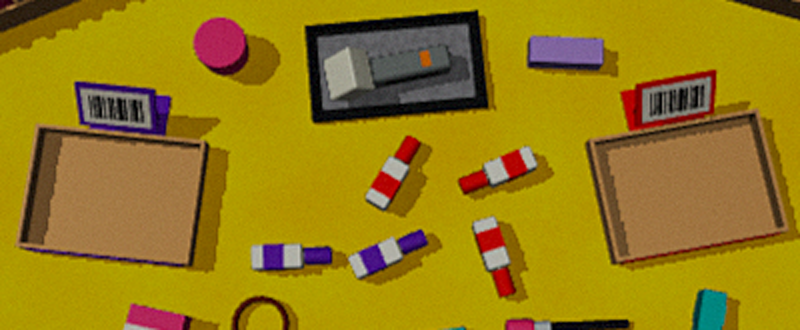

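The pictures show three red bottles (px 256,171; 310,169; 307,211), two purple (252,211; 204,213), the purple tray at left, the red at right, and the dock at (258,118) with the scanner head to the left. Next I measure the trays, dock and scanner.

```bash
cat > go.py <<'E'
import sys;from h import *
# usage: go.py x y z toolx_yaw_deg
x,y,z,yaw=map(float,sys.argv[1:5]);s=robot.read_state();Q=Rn.from_quat(s['eef_rot'])
a=np.radians(yaw);X=np.array([np.cos(a),np.sin(a),0]);Z=np.array([0,0,-1.]);T=Rn.from_matrix(np.c_[X,np.cross(Z,X),Z])
w=np.array([x,y,z])-s['tool_pos']
e=(Q.inv()*T).as_rotvec()
print('t',round(s['time'],2),'pos',np.round(s['tool_pos'],4),'gap',round(s['finger_gap'],4),'ff',s['finger_force'],'j7',s['qpos'][6].round(2))
print('lin before turn (tool,mm)',np.round(Q.inv().apply(w)*1000,1),'| lin after turn',np.round(T.inv().apply(w)*1000,1),'| turn',np.round(e,3),'min rows',np.round(np.linalg.norm(e)/.18,1))
E
python3 - <<'E'
from det import *
im=robot.camera('top');c=cam('top')
# trays from viewed rim corners (BL,BR,FR,FL in picture) then label centroids
def corners(L,z):
    return ray(c,np.array(L,float)/2+[60,85],z)[:,:2]
for n,L,z in(('red',[(590,142),(753,113),(785,232),(613,262)],.03),('purple',[(38,127),(207,142),(191,266),(18,247)],.03),('dock',[(306,25),(479,12),(488,107),(314,122)],.012)):
    P=corners(L,z);d=np.linalg.norm(P-np.roll(P,-1,0),axis=1);u=P[0]-P[1]+P[3]-P[2]
    print(n,P.mean(0),d,np.degrees(np.arctan2(u[1],u[0])))
r,p,w=masks(im)
for n,m,(x0,y0,x1,y1) in(('red',r,(370,115,425,155)),('purple',p,(90,120,150,155))):
    hsv=cv2.cvtColor(im,cv2.COLOR_RGB2HSV);g=(hsv[...,1]<90);M=np.zeros_like(g);M[y0:y1,x0:x1]=g[y0:y1,x0:x1]
    k,L,S,C=cv2.connectedComponentsWithStats(cv2.morphologyEx(M.astype(np.uint8),cv2.MORPH_OPEN,np.ones((3,3))));i=1+S[1:,4].argmax()
    ys,xs=np.nonzero(L==i);print(n,'label',S[i],ray(c,C[i],.06),cv2.minAreaRect(np.c_[xs,ys].astype(np.float32)))
q=im[100:135,215:300].astype(int);
cv2.imwrite('pics/dock.png',cv2.resize(im[88:150,205:310,::-1],None,fx=7,fy=7,interpolation=cv2.INTER_CUBIC))
E
```

```text
red [ 0.533 -0.37 ] [0.211 0.156 0.218 0.155] 99.88453754821187
purple [0.525 0.352] [0.219 0.16  0.221 0.156] 84.07033280911432
dock [ 0.698 -0.007] [0.229 0.13  0.227 0.132] 94.44183650734055
red label [381 124  34  22 551] [[ 0.638 -0.354  0.06 ]] ((397.50799560546875, 134.54397583007812), (16.27857780456543, 36.22430419921875), 79.69515228271484)
purple label [100 129  36  20 574] [[0.631 0.345 0.06 ]] ((117.47525787353516, 138.74752807617188), (36.71687316894531, 17.114639282226562), 5.7105937004089355)
```

View pics/dock.png

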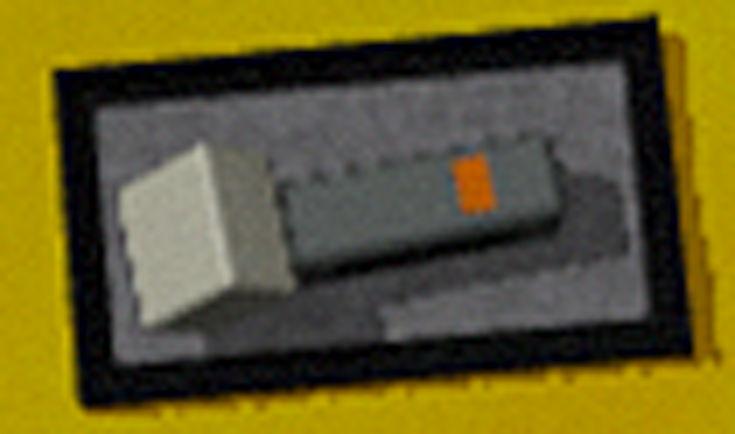

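```bash
python3 - <<'E'
from det import *
c=cam('top')
f=lambda u,v:(u/7+205-.4,v/7+88-.4)
P=ray(c,[f(553,180),f(290,220)],.039)[:,:2];Q=ray(c,[f(548,145),f(558,215),f(285,185),f(295,255)],.039)[:,:2]
d=P[1]-P[0];L=np.linalg.norm(d);d/=L
o=P[0]+.077*d
print(P,L,np.degrees(np.arctan2(d[1],d[0])),'origin',o,np.linalg.norm(Q[0]-Q[1]),np.linalg.norm(Q[2]-Q[3]))
E
python3 go.py .69 -.005 .16 98
```

```text
[[ 0.702 -0.072]
 [ 0.687  0.024]] 0.09739105417781752 98.63455220934874 origin [0.69  0.004] 0.02687029582983419 0.02684277665854164
t 0.2 pos [ 0.165  -0.6282  0.2179] gap 0.093 ff 0.0 j7 -0.04
lin before turn (tool,mm) [ 666.1 -469.4   58.7] | lin after turn [544.1 606.7  57.9] | turn [-1.000e-03 -1.000e-03 -1.454e+00] min rows 8.1
```

```bash
python3 -m pendant '[{"linear":[25,-18,0],"angular":[0,0,0],"gripper":60},{"linear":[46,-32.5,0],"angular":[0,0,0],"gripper":60},{"linear":[46,-32.5,0],"angular":[0,0,0],"gripper":60},{"linear":[46,-32.5,0],"angular":[0,0,0],"gripper":60},{"linear":[46,-32.5,0],"angular":[0,0,0],"gripper":60},{"linear":[46,-32.5,0],"angular":[0,0,0],"gripper":60},{"linear":[46,-32.5,0],"angular":[0,0,0],"gripper":60},{"linear":[46,-32.5,0],"angular":[0,0,0],"gripper":60},{"linear":[46,-32.5,0],"angular":[0,0,0],"gripper":60},{"linear":[46,-32.5,0],"angular":[0,0,0],"gripper":60},{"linear":[46,-32.5,0],"angular":[0,0,0],"gripper":60},{"linear":[46,-32.5,0],"angular":[0,0,0],"gripper":60},{"linear":[46,-32.5,0],"angular":[0,0,0],"gripper":60},{"linear":[46,-32.5,0],"angular":[0,0,0],"gripper":60},{"linear":[46,-32.5,0],"angular":[0,0,0],"gripper":60},{"linear":[0,0,0],"angular":[0,0,0],"gripper":60}]'; python3 go.py .69 .0 .16 98.6
```

```text
time: 2.2
tool_pos: [0.6932, 0.0062, 0.2171]
eef_rot: [0.991, 0.133, -0.0, -0.003]
force: [0.6, 0.3, -0.6]
finger_gap: 0.0599
finger_force: 0.0
t 2.2 pos [0.6932 0.0062 0.2171] gap 0.0599 ff 0.0 j7 -1.38
lin before turn (tool,mm) [-4.8  5.4 57.1] | lin after turn [-5.6 -4.1 57.1] | turn [-0.004 -0.004 -1.455] min rows 8.1
```

```bash
python3 -m pendant '[{"linear":[0,0,0],"angular":[0,0,-0.1617],"gripper":60},{"linear":[0,0,0],"angular":[0,0,-0.1617],"gripper":60},{"linear":[0,0,0],"angular":[0,0,-0.1617],"gripper":60},{"linear":[0,0,0],"angular":[0,0,-0.1617],"gripper":60},{"linear":[0,0,0],"angular":[0,0,-0.1617],"gripper":60},{"linear":[0,0,0],"angular":[0,0,-0.1617],"gripper":60},{"linear":[0,0,0],"angular":[0,0,-0.1617],"gripper":60},{"linear":[0,0,0],"angular":[0,0,-0.1617],"gripper":60},{"linear":[0,0,0],"angular":[0,0,-0.1617],"gripper":60},{"linear":[-5,-4,30],"angular":[0,0,0],"gripper":60},{"linear":[0,0,27],"angular":[0,0,0],"gripper":60},{"linear":[0,0,0],"angular":[0,0,0],"gripper":60},{"linear":[0,0,0],"angular":[0,0,0],"gripper":60}]'; python3 - <<'E'
from h import *
snap('wrist','w1')
P=proj(cam('wrist'),[[.690,.004,.039],[.702,-.072,.039],[.687,.024,.039]]);print(P.round(0))
E
python3 go.py .69 .004 .012 98.6
```

```text
time: 3.82
tool_pos: [0.6892, -0.0073, 0.1628]
eef_rot: [0.656, 0.755, 0.0, 0.001]
force: [-0.1, -0.2, 0.9]
finger_gap: 0.0602
finger_force: 0.0
[[265. 173.]
 [266. 234.]
 [265. 155.]]
t 3.88 pos [ 0.6896 -0.007   0.1633] gap 0.06 ff 0.0 j7 -0.14
lin before turn (tool,mm) [ 10.9   1.5 151.3] | lin after turn [ 10.8   2.  151.3] | turn [ 0.003  0.    -0.009] min rows 0.1
```

View pics/w1.png

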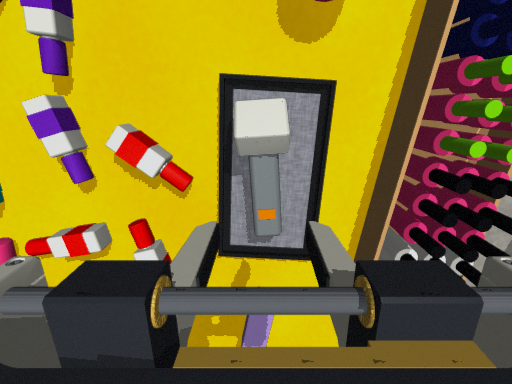

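The wrist view shows the handle from (267,236) to (263,155), within 2 px of the projected measurement, so I descend and grip.

```bash
python3 -m pendant '[{"linear":[11,1.5,20],"angular":[0,0,0],"gripper":54},{"linear":[0,0,35],"angular":[0,0,-0.02],"gripper":54},{"linear":[0,0,35],"angular":[0,0,0],"gripper":54},{"linear":[0,0,30],"angular":[0,0,0],"gripper":54},{"linear":[0,0,20],"angular":[0,0,0],"gripper":54},{"linear":[0,0,12],"angular":[0,0,0],"gripper":54},{"linear":[0,0,0],"angular":[0,0,0],"gripper":54},{"linear":[0,0,0],"angular":[0,0,0],"gripper":25},{"linear":[0,0,0],"angular":[0,0,0],"gripper":25},{"linear":[0,0,0],"angular":[0,0,0],"gripper":25},{"linear":[0,0,0],"angular":[0,0,0],"gripper":25},{"linear":[0,0,0],"angular":[0,0,0],"gripper":25}]'; python3 go.py .69 .004 .14 98.6
```

```text
time: 5.38
tool_pos: [0.6895, 0.0045, 0.0107]
eef_rot: [0.648, 0.762, 0.001, 0.001]
force: [0.0, -0.8, 5.9]
finger_gap: 0.0339
finger_force: 29.6
t 5.38 pos [0.6895 0.0045 0.0107] gap 0.0339 ff 29.623199701309204 j7 -0.21
lin before turn (tool,mm) [  -0.5    0.7 -129.3] | lin after turn [  -0.5    0.4 -129.3] | turn [0.002 0.    0.011] min rows 0.1
```

```bash
python3 -m pendant '[{"linear":[0,0,-15],"angular":[0,0,0],"gripper":25},{"linear":[0,0,-35],"angular":[0,0,0],"gripper":25},{"linear":[0,0,-45],"angular":[0,0,0],"gripper":25},{"linear":[0,0,-40],"angular":[0,0,0],"gripper":25},{"linear":[0,0,0],"angular":[0,0,0],"gripper":25}]'; python3 go.py .493 -.378 .143 9.9
```

```text
time: 6.0
tool_pos: [0.6906, 0.005, 0.1486]
eef_rot: [0.648, 0.762, 0.003, 0.002]
force: [0.2, -0.5, -3.2]
finger_gap: 0.0343
finger_force: 29.7
t 6.0 pos [0.6906 0.005  0.1486] gap 0.0343 ff 29.652864038944244 j7 -0.15
lin before turn (tool,mm) [-346.3 -256.6    3.8] | lin after turn [-260.5  343.3    5.6] | turn [ 0.006 -0.005  1.559] min rows 8.7
```

```bash
python3 -m pendant '[{"linear":[-24.3,-17.6,0],"angular":[0,0,0],"gripper":25},{"linear":[-46,-34,0],"angular":[0,0,0],"gripper":25},{"linear":[-46,-34,0],"angular":[0,0,0],"gripper":25},{"linear":[-46,-34,0],"angular":[0,0,0],"gripper":25},{"linear":[-46,-34,0],"angular":[0,0,0],"gripper":25},{"linear":[-46,-34,0],"angular":[0,0,0],"gripper":25},{"linear":[-46,-34,0],"angular":[0,0,0],"gripper":25},{"linear":[-46,-35,0],"angular":[0,0,0],"gripper":25},{"linear":[0,0,0],"angular":[0,0,0.156],"gripper":25},{"linear":[0,0,0],"angular":[0,0,0.156],"gripper":25},{"linear":[0,0,0],"angular":[0,0,0.156],"gripper":25},{"linear":[0,0,0],"angular":[0,0,0.156],"gripper":25},{"linear":[0,0,0],"angular":[0,0,0.156],"gripper":25},{"linear":[0,0,0],"angular":[0,0,0.156],"gripper":25},{"linear":[0,0,0],"angular":[0,0,0.156],"gripper":25},{"linear":[0,0,0],"angular":[0,0,0.156],"gripper":25},{"linear":[0,0,0],"angular":[0,0,0.156],"gripper":25},{"linear":[0,0,0],"angular":[0,0,0.155],"gripper":25},{"linear":[0,0,0],"angular":[0,0,0],"gripper":25}]'; python3 go.py .493 -.378 .123 9.9
python3 - <<'E'
from h import *
snap('wrist','w2');print(proj(cam('wrist'),[[.636,-.353,.06]]))
E
```

```text
time: 8.38
tool_pos: [0.4898, -0.3776, 0.1427]
eef_rot: [0.996, 0.088, -0.002, -0.001]
force: [-0.1, -0.9, -2.3]
finger_gap: 0.0341
finger_force: 29.7
t 8.38 pos [ 0.4898 -0.3776  0.1427] gap 0.0341 ff 29.654063880443573 j7 -0.8
lin before turn (tool,mm) [ 3.2  1.  19.7] | lin after turn [ 3.1  0.9 19.7] | turn [-0.003  0.003  0.002] min rows 0.0
[[263.35699411  21.81709154]]
```

View pics/w2.png

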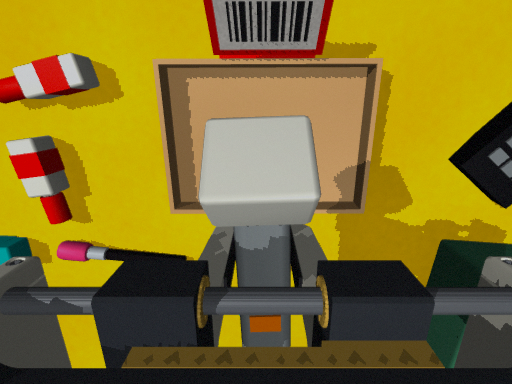

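Label centred at about (268,20), just as predicted; a small shift, then descend and hold.

```bash
python3 -m pendant '[{"linear":[3,4,10],"angular":[0,0,0],"gripper":25},{"linear":[0,0,10],"angular":[0,0,0],"gripper":25},{"linear":[0,0,0],"angular":[0,0,0],"gripper":25},{"linear":[0,0,0],"angular":[0,0,0],"gripper":25},{"linear":[0,0,0],"angular":[0,0,0],"gripper":25},{"linear":[0,0,0],"angular":[0,0,0],"gripper":25},{"linear":[0,0,0],"angular":[0,0,0],"gripper":25},{"linear":[0,0,0],"angular":[0,0,0],"gripper":25},{"linear":[0,0,0],"angular":[0,0,0],"gripper":25},{"linear":[0,0,0],"angular":[0,0,0],"gripper":25},{"linear":[0,0,0],"angular":[0,0,0],"gripper":25},{"linear":[0,0,0],"angular":[0,0,0],"gripper":25},{"linear":[0,0,0],"angular":[0,0,0],"gripper":25},{"linear":[0,0,0],"angular":[0,0,0],"gripper":25}]'; python3 go.py .485 .358 .123 -5.9
python3 - <<'E'
from h import *
snap('wrist','w3')
E
```

```text
time: 10.18
tool_pos: [0.4947, -0.3821, 0.1246]
eef_rot: [0.996, 0.086, -0.0, -0.0]
force: [-0.1, 0.5, -2.8]
finger_gap: 0.0344
finger_force: 29.7
t 10.18 pos [ 0.4947 -0.3821  0.1246] gap 0.0344 ff 29.652687907218933 j7 -0.81
lin before turn (tool,mm) [ 118.  -730.7    1.7] | lin after turn [ -85.7 -735.2    1.6] | turn [-0.     0.     0.276] min rows 1.5
```

View pics/w3.png

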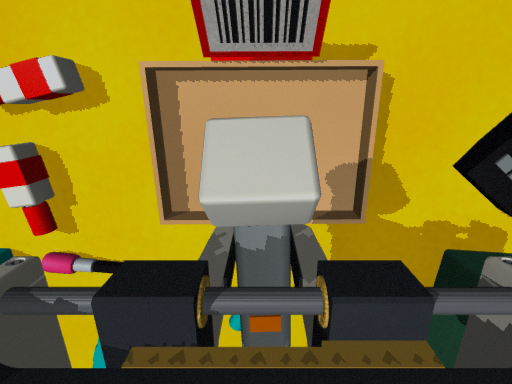

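```bash
python3 -m pendant '[{"linear":[4,-26,-20],"angular":[0,0,0],"gripper":25},{"linear":[8.4,-52,-10],"angular":[0,0,0],"gripper":25},{"linear":[8.4,-52,0],"angular":[0,0,0],"gripper":25},{"linear":[8.4,-52,0],"angular":[0,0,0],"gripper":25},{"linear":[8.4,-52,0],"angular":[0,0,0],"gripper":25},{"linear":[8.4,-52,0],"angular":[0,0,0],"gripper":25},{"linear":[8.4,-52,0],"angular":[0,0,0],"gripper":25},{"linear":[8.4,-52,0],"angular":[0,0,0],"gripper":25},{"linear":[8.4,-52,0],"angular":[0,0,0],"gripper":25},{"linear":[8.4,-52,0],"angular":[0,0,0],"gripper":25},{"linear":[8.4,-52,0],"angular":[0,0,0],"gripper":25},{"linear":[8.4,-52,0],"angular":[0,0,0],"gripper":25},{"linear":[8.4,-52,0],"angular":[0,0,0],"gripper":25},{"linear":[8.4,-52,0],"angular":[0,0,0],"gripper":25},{"linear":[5,-29,0],"angular":[0,0,0],"gripper":25},{"linear":[0,0,0],"angular":[0,0,0.138],"gripper":25},{"linear":[0,0,0],"angular":[0,0,0.138],"gripper":25},{"linear":[0,0,0],"angular":[0,0,0],"gripper":25},{"linear":[0,0,0],"angular":[0,0,0],"gripper":25}]'; python3 go.py .485 .358 .123 -5.9
python3 - <<'E'
from h import *
snap('wrist','w4');print(proj(cam('wrist'),[[.629,.343,.06]]))
E
```

```text
time: 12.6
tool_pos: [0.4852, 0.3583, 0.1548]
eef_rot: [0.999, -0.05, 0.0, -0.0]
force: [-0.0, 0.1, -2.2]
finger_gap: 0.034
finger_force: 29.7
t 12.6 pos [0.4852 0.3583 0.1548] gap 0.034 ff 29.652652144432068 j7 -2.32
lin before turn (tool,mm) [-0.1  0.4 31.8] | lin after turn [-0.1  0.4 31.8] | turn [-0.    -0.     0.002] min rows 0.0
[[262.19444602  31.1321113 ]]
```

View pics/w4.png

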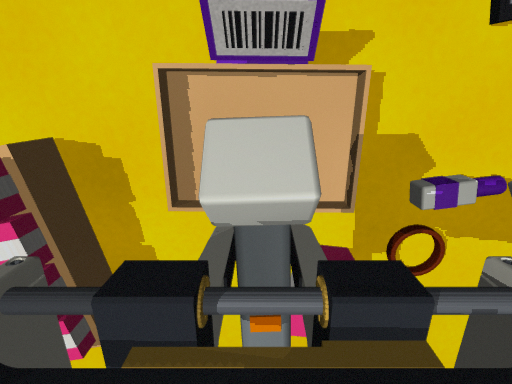

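Label at (263,28), in line with the head; descend, hold, and lift again.

```bash
python3 -m pendant '[{"linear":[0,0,16],"angular":[0,0,0],"gripper":25},{"linear":[0,0,15],"angular":[0,0,0],"gripper":25},{"linear":[0,0,0],"angular":[0,0,0],"gripper":25},{"linear":[0,0,0],"angular":[0,0,0],"gripper":25},{"linear":[0,0,0],"angular":[0,0,0],"gripper":25},{"linear":[0,0,0],"angular":[0,0,0],"gripper":25},{"linear":[0,0,0],"angular":[0,0,0],"gripper":25},{"linear":[0,0,0],"angular":[0,0,0],"gripper":25},{"linear":[0,0,0],"angular":[0,0,0],"gripper":25},{"linear":[0,0,0],"angular":[0,0,0],"gripper":25},{"linear":[0,0,0],"angular":[0,0,0],"gripper":25},{"linear":[0,0,0],"angular":[0,0,0],"gripper":25},{"linear":[0,0,0],"angular":[0,0,0],"gripper":25}]'
python3 -m pendant '[{"linear":[0,0,-16],"angular":[0,0,0],"gripper":25},{"linear":[0,0,-15],"angular":[0,0,0],"gripper":25},{"linear":[0,0,0],"angular":[0,0,-0.15],"gripper":25},{"linear":[0,0,0],"angular":[0,0,-0.15],"gripper":25},{"linear":[0,0,0],"angular":[0,0,-0.15],"gripper":25},{"linear":[0,0,0],"angular":[0,0,-0.15],"gripper":25},{"linear":[0,0,0],"angular":[0,0,-0.15],"gripper":25},{"linear":[0,0,0],"angular":[0,0,-0.15],"gripper":25},{"linear":[0,0,0],"angular":[0,0,-0.15],"gripper":25},{"linear":[0,0,0],"angular":[0,0,-0.15],"gripper":25},{"linear":[0,0,0],"angular":[0,0,-0.15],"gripper":25},{"linear":[0,0,0],"angular":[0,0,-0.15],"gripper":25},{"linear":[0,0,0],"angular":[0,0,-0.15],"gripper":25},{"linear":[0,0,0],"angular":[0,0,-0.12],"gripper":25},{"linear":[0,0,0],"angular":[0,0,0],"gripper":25}]'; python3 go.py .69 -.002 .15 96
```

```text
time: 14.28
tool_pos: [0.4852, 0.3584, 0.1237]
eef_rot: [0.999, -0.051, 0.0, -0.0]
force: [0.2, 0.4, -2.3]
finger_gap: 0.0341
finger_force: 29.7
time: 16.15
tool_pos: [0.486, 0.3581, 0.1558]
eef_rot: [0.673, 0.739, 0.001, 0.0]
force: [0.1, -0.7, -3.2]
finger_gap: 0.0341
finger_force: 29.7
t 16.15 pos [0.486  0.3581 0.1558] gap 0.0341 ff 29.65161234140396 j7 -0.88
lin before turn (tool,mm) [-377.6  169.4    5.9] | lin after turn [-379.5  165.2    5.8] | turn [ 0.002 -0.    -0.011] min rows 0.1
```

```bash
python3 -m pendant '[{"linear":[-22,11,0],"angular":[0,0,0],"gripper":25},{"linear":[-50,23,0],"angular":[0,0,0],"gripper":25},{"linear":[-50,23,0],"angular":[0,0,0],"gripper":25},{"linear":[-50,23,0],"angular":[0,0,0],"gripper":25},{"linear":[-50,23,0],"angular":[0,0,0],"gripper":25},{"linear":[-50,23,0],"angular":[0,0,0],"gripper":25},{"linear":[-50,23,0],"angular":[0,0,0],"gripper":25},{"linear":[-50,22,0],"angular":[0,0,0],"gripper":25},{"linear":[0,0,0],"angular":[0,0,0],"gripper":25},{"linear":[0,0,40],"angular":[0,0,0],"gripper":25},{"linear":[0,0,40],"angular":[0,0,0],"gripper":25},{"linear":[0,0,35],"angular":[0,0,0],"gripper":25},{"linear":[0,0,0],"angular":[0,0,0],"gripper":25}]'; python3 go.py .692 .003 .012 96; python3 -c "
from h import *
snap('wrist','w5')"
```

```text
time: 17.77
tool_pos: [0.6884, 0.0048, 0.0369]
eef_rot: [0.672, 0.74, -0.003, -0.002]
force: [-0.9, -0.6, -1.9]
finger_gap: 0.034
finger_force: 29.7
t 17.77 pos [0.6884 0.0048 0.0369] gap 0.034 ff 29.652622640132904 j7 -0.27
lin before turn (tool,mm) [-2.1  3.6 24.9] | lin after turn [-2.1  3.4 24.9] | turn [-0.007  0.    -0.009] min rows 0.1
```

View pics/w5.png

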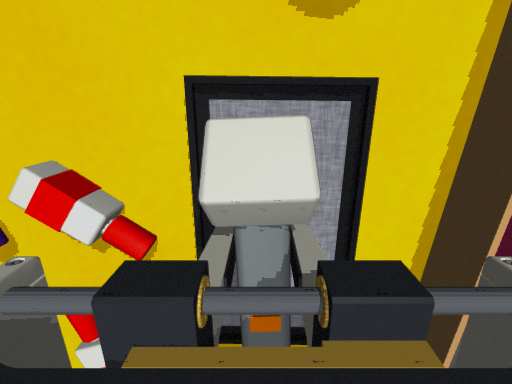

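The head (261) is left of the dock's centre line (281), so I shift +6 mm in tool y, lower and release.

```bash
python3 -m pendant '[{"linear":[0,6,0],"angular":[0,0,0],"gripper":25},{"linear":[0,0,13],"angular":[0,0,0],"gripper":25},{"linear":[0,0,8],"angular":[0,0,0],"gripper":25},{"linear":[0,0,4],"angular":[0,0,0],"gripper":25},{"linear":[0,0,0],"angular":[0,0,0],"gripper":25},{"linear":[0,0,0],"angular":[0,0,0],"gripper":54},{"linear":[0,0,0],"angular":[0,0,0],"gripper":54},{"linear":[0,0,0],"angular":[0,0,0],"gripper":54},{"linear":[0,0,0],"angular":[0,0,0],"gripper":54},{"linear":[0,0,-15],"angular":[0,0,0],"gripper":54},{"linear":[0,0,-35],"angular":[0,0,0],"gripper":54},{"linear":[0,0,-45],"angular":[0,0,0],"gripper":54},{"linear":[0,0,-50],"angular":[0,0,0],"gripper":54},{"linear":[0,0,0],"angular":[0,0,0],"gripper":54}]'
python3 - <<'E'
from det import *
im=snap('top','top1')
for b in bottles(im=im):
    if max(b[2])<115 and b[1][0]>.3: print(b[:4],b[6])
E
cat > b.py <<'E'
# pick point: grip 10 mm behind bottle origin (towards its bottom)
E
python3 go.py .559 -.004 .1 -30
```

```text
time: 19.58
tool_pos: [0.7006, 0.0062, 0.1667]
eef_rot: [0.672, 0.74, 0.005, 0.004]
force: [0.2, 0.2, 0.7]
finger_gap: 0.0539
finger_force: 0.0
('red', array([ 0.558, -0.003]), [np.float64(31.0), np.float64(98.0)], np.float32(-29.82517)) (np.float64(256.0), np.float64(172.0))
('purple', array([0.453, 0.004]), [np.float64(31.0), np.float64(100.0)], np.float32(-66.79969)) (np.float64(252.0), np.float64(211.0))
('purple', array([0.448, 0.127]), [np.float64(31.0), np.float64(99.0)], np.float32(-89.52358)) (np.float64(204.0), np.float64(213.0))
t 19.62 pos [0.6987 0.0056 0.1634] gap 0.0539 ff 0.0 j7 -0.21
lin before turn (tool,mm) [   3.9 -140.3   62.5] | lin after turn [-116.2   78.1   63.4] | turn [ 0.004 -0.007  2.191] min rows 12.2
```

View pics/top1.png

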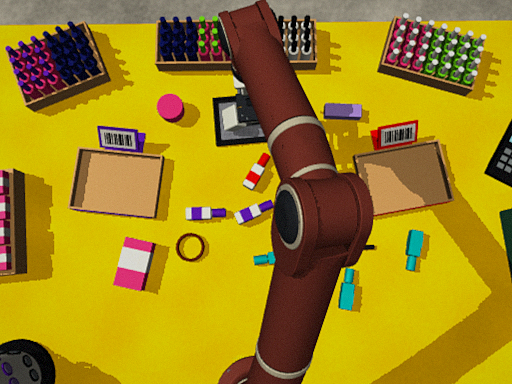

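```bash
python3 go.py .5476 .003 .1 -30
```

```text
t 19.62 pos [0.6987 0.0056 0.1634] gap 0.0539 ff 0.0 j7 -0.21
lin before turn (tool,mm) [  12.  -151.    62.5] | lin after turn [-129.5   77.8   63.4] | turn [ 0.004 -0.007  2.191] min rows 12.2
```

```bash
python3 -m pendant '[{"linear":[4,-50,0],"angular":[0,0,0],"gripper":54},{"linear":[4,-50,0],"angular":[0,0,0],"gripper":54},{"linear":[4,-51,0],"angular":[0,0,0],"gripper":54},{"linear":[0,0,0],"angular":[0,0,0.157],"gripper":54},{"linear":[0,0,0],"angular":[0,0,0.157],"gripper":54},{"linear":[0,0,0],"angular":[0,0,0.157],"gripper":54},{"linear":[0,0,0],"angular":[0,0,0.157],"gripper":54},{"linear":[0,0,0],"angular":[0,0,0.157],"gripper":54},{"linear":[0,0,0],"angular":[0,0,0.157],"gripper":54},{"linear":[0,0,0],"angular":[0,0,0.157],"gripper":54},{"linear":[0,0,0],"angular":[0,0,0.157],"gripper":54},{"linear":[0,0,0],"angular":[0,0,0.157],"gripper":54},{"linear":[0,0,0],"angular":[0,0,0.157],"gripper":54},{"linear":[0,0,0],"angular":[0,0,0.157],"gripper":54},{"linear":[0,0,0],"angular":[0,0,0.157],"gripper":54},{"linear":[0,0,0],"angular":[0,0,0.157],"gripper":54},{"linear":[0,0,0],"angular":[0,0,0.15],"gripper":54},{"linear":[0,0,60],"angular":[0,0,0],"gripper":54},{"linear":[0,0,0],"angular":[0,0,0],"gripper":54}]'
python3 go.py .5476 .003 .004 -30
python3 -c "
from h import *
snap('wrist','w6');print(proj(cam('wrist'),[[.5476,.003,.03],[.5147,.022,.03],[.6013,-.028,.023]]))"
```

```text
time: 22.0
tool_pos: [0.541, 0.0027, 0.0956]
eef_rot: [0.966, -0.259, -0.006, 0.002]
force: [0.3, 0.4, 0.3]
finger_gap: 0.0539
finger_force: 0.0
t 22.0 pos [0.541  0.0027 0.0956] gap 0.0539 ff 0.0 j7 -2.05
lin before turn (tool,mm) [ 6.5 -4.1 91.5] | lin after turn [ 5.5 -3.5 91.6] | turn [0.006 0.011 0.   ] min rows 0.1
[[258.30303192 195.08350379]
 [258.4823261  231.74137744]
 [258.05141491 126.50770877]]
```

View pics/w6.png

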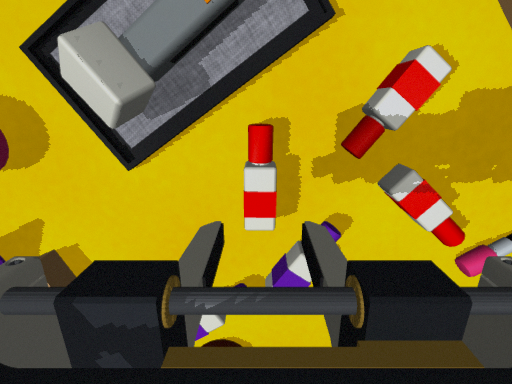

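The bottle lies exactly where projected (column 260, cap up), and the scanner lies in its dock. Grasp.

```bash
python3 -m pendant '[{"linear":[6,-3,15],"angular":[0.006,0.011,0],"gripper":54},{"linear":[0,0,35],"angular":[0,0,0],"gripper":54},{"linear":[0,0,27],"angular":[0,0,0],"gripper":54},{"linear":[0,0,14],"angular":[0,0,0],"gripper":54},{"linear":[0,0,0],"angular":[0,0,0],"gripper":54},{"linear":[0,0,0],"angular":[0,0,0],"gripper":20},{"linear":[0,0,0],"angular":[0,0,0],"gripper":20},{"linear":[0,0,0],"angular":[0,0,0],"gripper":20},{"linear":[0,0,0],"angular":[0,0,0],"gripper":20},{"linear":[0,0,0],"angular":[0,0,0],"gripper":20}]'
python3 -m pendant '[{"linear":[0,0,-15],"angular":[0,0,0],"gripper":20},{"linear":[0,0,-40],"angular":[0,0,0],"gripper":20},{"linear":[0,0,-40],"angular":[0,0,0],"gripper":20},{"linear":[0,0,0],"angular":[0,0,0],"gripper":20}]'
python3 - <<'E'
from h import *
for n,o,a in(('red',(.534,-.369),9.9),('purple',(.526,.352),-5.9)):
    a=np.radians(a);u=np.array([np.cos(a),np.sin(a)]);v=np.array([-u[1],u[0]])
    for y in(.062,0,-.062):print(n,y,(np.array(o)-.012*u+y*v).round(3))
E
python3 go.py .532 -.310 .1 9.9
```

```text
time: 23.3
tool_pos: [0.5537, 0.0016, 0.0095]
eef_rot: [0.966, -0.259, 0.007, -0.001]
force: [-0.8, -0.6, 6.4]
finger_gap: 0.0297
finger_force: 30.0
time: 23.8
tool_pos: [0.5547, 0.0025, 0.1073]
eef_rot: [0.966, -0.259, 0.01, -0.003]
force: [-0.1, -0.3, -1.2]
finger_gap: 0.0296
finger_force: 29.9
red 0.062 [ 0.512 -0.31 ]
red 0 [ 0.522 -0.371]
red -0.062 [ 0.533 -0.432]
purple 0.062 [0.52  0.415]
purple 0 [0.514 0.353]
purple -0.062 [0.508 0.292]
t 23.8 pos [0.5547 0.0025 0.1073] gap 0.0296 ff 29.93896096944809 j7 -2.04
lin before turn (tool,mm) [136.5 282.    6.7] | lin after turn [-76.  303.9   7.3] | turn [-0.004 -0.02  -0.696] min rows 3.9
```

```bash
python3 go.py .535 -.432 .1 9.9
```

```text
t 23.8 pos [0.5547 0.0025 0.1073] gap 0.0296 ff 29.93896096944809 j7 -2.04
lin before turn (tool,mm) [200.1 386.2   6.7] | lin after turn [-94.1 424.6   7.3] | turn [-0.004 -0.02  -0.696] min rows 3.9
```

```bash
python3 -m pendant '[{"linear":[12,23,0],"angular":[0,0,0],"gripper":20},{"linear":[23.5,45.4,0],"angular":[0,0,0],"gripper":20},{"linear":[23.5,45.4,0],"angular":[0,0,0],"gripper":20},{"linear":[23.5,45.4,0],"angular":[0,0,0],"gripper":20},{"linear":[23.5,45.4,0],"angular":[0,0,0],"gripper":20},{"linear":[23.5,45.4,0],"angular":[0,0,0],"gripper":20},{"linear":[23.5,45.4,0],"angular":[0,0,0],"gripper":20},{"linear":[23.5,45.4,0],"angular":[0,0,0],"gripper":20},{"linear":[23.5,45.4,0],"angular":[0,0,0],"gripper":20},{"linear":[0,0,0],"angular":[0,-0.005,-0.14],"gripper":20},{"linear":[0,0,0],"angular":[0,-0.005,-0.14],"gripper":20},{"linear":[0,0,0],"angular":[0,-0.005,-0.14],"gripper":20},{"linear":[0,0,0],"angular":[0,-0.005,-0.14],"gripper":20},{"linear":[0,0,0],"angular":[0,0,-0.136],"gripper":20},{"linear":[0,0,30],"angular":[0,0,0],"gripper":20},{"linear":[0,0,0],"angular":[0,0,0],"gripper":20},{"linear":[0,0,0],"angular":[0,0,0],"gripper":20}]'
python3 go.py .535 -.432 .017 9.9
python3 - <<'E'
from h import *
snap('wrist','w7')
c=cam('wrist');import numpy as np
a=np.radians(9.9);u=np.array([np.cos(a),np.sin(a)]);v=np.array([-u[1],u[0]]);o=np.array([.534,-.369])
print(proj(c,[list(o+sx*.08*u+sy*.11*v)+[.03] for sx in(1,-1) for sy in(1,-1)]).round(0).tolist())
E
```

```text
time: 25.92
tool_pos: [0.5321, -0.432, 0.0735]
eef_rot: [0.996, 0.086, -0.003, -0.003]
force: [-0.1, 1.0, 0.3]
finger_gap: 0.0296
finger_force: 29.9
t 25.93 pos [ 0.5321 -0.432   0.0735] gap 0.0296 ff 29.938859045505524 j7 -0.84
lin before turn (tool,mm) [ 3.2  0.8 56.5] | lin after turn [ 2.9  0.5 56.5] | turn [-0.006  0.006 -0.001] min rows 0.0
[[32.0, 92.0], [326.0, 92.0], [78.0, 274.0], [314.0, 275.0]]
```

View pics/w7.png

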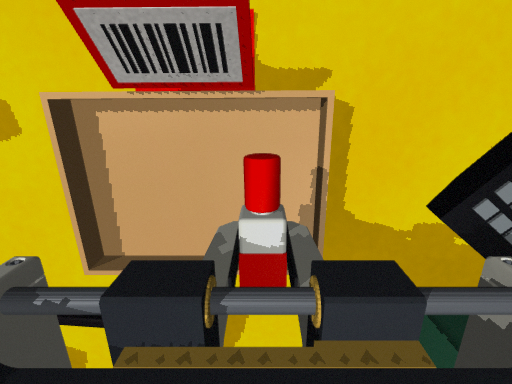

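Tray rim corners at (42,95) and (334,92): the tray is about 5 mm further right than estimated; correct by +4 mm in tool y and lower.

```bash
python3 -m pendant '[{"linear":[4,4,15],"angular":[0,0,0],"gripper":20},{"linear":[0,0,20],"angular":[-0.005,0.006,0],"gripper":20},{"linear":[0,0,15],"angular":[0,0,0],"gripper":20},{"linear":[0,0,7],"angular":[0,0,0],"gripper":20},{"linear":[0,0,0],"angular":[0,0,0],"gripper":20},{"linear":[0,0,0],"angular":[0,0,0],"gripper":42},{"linear":[0,0,0],"angular":[0,0,0],"gripper":42},{"linear":[0,0,0],"angular":[0,0,0],"gripper":42},{"linear":[0,0,-15],"angular":[0,0,0],"gripper":42},{"linear":[0,0,-40],"angular":[0,0,0],"gripper":42},{"linear":[0,0,-40],"angular":[0,0,0],"gripper":42},{"linear":[0,0,0],"angular":[0,0,0],"gripper":54}]'
python3 - <<'E'
from det import *
im=snap('top','top2')
for b in bottles(im=im):
    if max(b[2])<115 and b[1][0]>.3: print(b[:4],b[6])
E
python3 go.py .447 -.13 .1 17
```

```text
time: 27.48
tool_pos: [0.5391, -0.4373, 0.1172]
eef_rot: [0.996, 0.086, 0.004, 0.003]
force: [0.5, 0.5, -0.0]
finger_gap: 0.0482
finger_force: 0.0
('red', array([ 0.558, -0.135]), [np.float64(31.0), np.float64(100.0)], np.float32(112.47187)) (np.float64(310.0), np.float64(169.0))
('red', array([ 0.515, -0.441]), [np.float64(37.0), np.float64(39.0)], np.float32(-82.29013)) (np.float64(431.0), np.float64(186.0))
('red', array([ 0.448, -0.131]), [np.float64(31.0), np.float64(100.0)], np.float32(-162.55125)) (np.float64(307.0), np.float64(211.0))
('purple', array([0.453, 0.004]), [np.float64(31.0), np.float64(99.0)], np.float32(-66.7997)) (np.float64(252.0), np.float64(211.0))
('purple', array([0.448, 0.127]), [np.float64(31.0), np.float64(99.0)], np.float32(-88.79295)) (np.float64(204.0), np.float64(213.0))
t 27.52 pos [ 0.5375 -0.4362  0.1145] gap 0.0512 ff 0.0 j7 -0.83
lin before turn (tool,mm) [ -36.8 -317.2   13.3] | lin after turn [   3.  -319.3   14.5] | turn [ 0.003 -0.004 -0.125] min rows 0.7
```

```bash
python3 go.py .561 -.142 .1 112.5
```

```text
t 27.52 pos [ 0.5375 -0.4362  0.1145] gap 0.0512 ff 0.0 j7 -0.83
lin before turn (tool,mm) [  73.5 -285.8   13.8] | lin after turn [262.8 134.3  14.5] | turn [ 0.006  0.    -1.791] min rows 10.0
```

```bash
python3 -m pendant '[{"linear":[7,-25,0],"angular":[0,0,0],"gripper":54},{"linear":[13.5,-52.3,0],"angular":[0,0,0],"gripper":54},{"linear":[13.5,-52.3,0],"angular":[0,0,0],"gripper":54},{"linear":[13.5,-52.3,0],"angular":[0,0,0],"gripper":54},{"linear":[13.5,-52.3,0],"angular":[0,0,0],"gripper":54},{"linear":[13.5,-52.3,0],"angular":[0,0,0],"gripper":54},{"linear":[0,0,0],"angular":[0,0,-0.163],"gripper":54},{"linear":[0,0,0],"angular":[0,0,-0.163],"gripper":54},{"linear":[0,0,0],"angular":[0,0,-0.163],"gripper":54},{"linear":[0,0,0],"angular":[0,0,-0.163],"gripper":54},{"linear":[0,0,0],"angular":[0,0,-0.163],"gripper":54},{"linear":[0,0,0],"angular":[0,0,-0.163],"gripper":54},{"linear":[0,0,0],"angular":[0,0,-0.163],"gripper":54},{"linear":[0,0,0],"angular":[0,0,-0.163],"gripper":54},{"linear":[0,0,0],"angular":[0,0,-0.163],"gripper":54},{"linear":[0,0,0],"angular":[0,0,-0.163],"gripper":54},{"linear":[0,0,0],"angular":[0,0,-0.161],"gripper":54},{"linear":[0,0,20],"angular":[0,0,0],"gripper":54},{"linear":[0,0,0],"angular":[0,0,0],"gripper":54},{"linear":[0,0,0],"angular":[0,0,0],"gripper":54}]'
python3 go.py .561 -.142 .006 112.5
python3 - <<'E'
from det import *
s=robot.read_state();im=snap('wrist','w8')
for b in bottles('wrist',s,im=im):
    if 25<min(b[2])<45 and 60<max(b[2])<115:print(b)
E
```

```text
time: 30.02
tool_pos: [0.5605, -0.1402, 0.0916]
eef_rot: [0.556, 0.831, 0.0, -0.0]
force: [-1.0, -0.3, 0.3]
finger_gap: 0.0538
finger_force: 0.0
t 30.02 pos [ 0.5605 -0.1402  0.0916] gap 0.0538 ff 0.0 j7 0.11
lin before turn (tool,mm) [-2.  -0.2 85.6] | lin after turn [-1.9 -0.2 85.6] | turn [-0.    -0.001 -0.   ] min rows 0.0
('red', array([ 0.442, -0.134]), [np.float64(34.0), np.float64(101.0)], np.float32(-161.50702), np.float64(0.25), np.float64(1.0), (np.float64(150.0), np.float64(143.0)))
('red', array([ 0.555, -0.138]), [np.float64(31.0), np.float64(105.0)], np.float32(112.384674), np.float64(0.34), np.float64(1.0), (np.float64(260.0), np.float64(194.0)))
```

```bash
python3 -m pendant '[{"linear":[-2,2,15],"angular":[0,0,0],"gripper":54},{"linear":[0,0,35],"angular":[0,0,0],"gripper":54},{"linear":[0,0,25],"angular":[0,0,0],"gripper":54},{"linear":[0,0,10],"angular":[0,0,0],"gripper":54},{"linear":[0,0,0],"angular":[0,0,0],"gripper":54},{"linear":[0,0,0],"angular":[0,0,0],"gripper":20},{"linear":[0,0,0],"angular":[0,0,0],"gripper":20},{"linear":[0,0,0],"angular":[0,0,0],"gripper":20},{"linear":[0,0,0],"angular":[0,0,0],"gripper":20},{"linear":[0,0,0],"angular":[0,0,0],"gripper":20}]'
python3 -m pendant '[{"linear":[0,0,-15],"angular":[0,0,0],"gripper":20},{"linear":[0,0,-40],"angular":[0,0,0],"gripper":20},{"linear":[0,0,-45],"angular":[0,0,0],"gripper":20},{"linear":[0,0,0],"angular":[0,0,0],"gripper":20}]'
python3 go.py .523 -.376 .1 9.9
```

```text
time: 31.32
tool_pos: [0.5633, -0.1417, 0.0073]
eef_rot: [0.556, 0.831, -0.0, 0.0]
force: [-1.9, -0.6, 5.1]
finger_gap: 0.0303
finger_force: 30.0
time: 31.82
tool_pos: [0.5665, -0.1409, 0.1109]
eef_rot: [0.556, 0.831, 0.003, 0.004]
force: [0.1, 0.1, -0.6]
finger_gap: 0.0299
finger_force: 30.0
t 31.82 pos [ 0.5665 -0.1409  0.1109] gap 0.0299 ff 29.982864260673523 j7 0.13
lin before turn (tool,mm) [-200.5 -130.2   10.5] | lin after turn [-83.2 224.1  10.9] | turn [ 0.009 -0.005  1.791] min rows 9.9
```

```bash
python3 -m pendant '[{"linear":[-20,-13,0],"angular":[0,0,0],"gripper":20},{"linear":[-45,-29.3,0],"angular":[0,0,0],"gripper":20},{"linear":[-45,-29.3,0],"angular":[0,0,0],"gripper":20},{"linear":[-45,-29.3,0],"angular":[0,0,0],"gripper":20},{"linear":[-45,-29.3,0],"angular":[0,0,0],"gripper":20},{"linear":[0,0,0],"angular":[0,0,0.163],"gripper":20},{"linear":[0,0,0],"angular":[0,0,0.163],"gripper":20},{"linear":[0,0,0],"angular":[0,0,0.163],"gripper":20},{"linear":[0,0,0],"angular":[0,0,0.163],"gripper":20},{"linear":[0,0,0],"angular":[0,0,0.163],"gripper":20},{"linear":[0,0,0],"angular":[0,0,0.163],"gripper":20},{"linear":[0,0,0],"angular":[0,0,0.163],"gripper":20},{"linear":[0,0,0],"angular":[0,0,0.163],"gripper":20},{"linear":[0,0,0],"angular":[0,0,0.163],"gripper":20},{"linear":[0,0,0],"angular":[0,0,0.163],"gripper":20},{"linear":[0,0,0],"angular":[0,0,0.161],"gripper":20},{"linear":[0,0,25],"angular":[0,0,0],"gripper":20},{"linear":[0,0,0],"angular":[0,0,0],"gripper":20},{"linear":[0,0,0],"angular":[0,0,0],"gripper":20}]'
python3 go.py .523 -.376 .0135 9.9; python3 -c "
from h import *
snap('wrist','w9')"
```

```text
time: 34.2
tool_pos: [0.5195, -0.3759, 0.0815]
eef_rot: [0.996, 0.086, 0.0, -0.0]
force: [0.7, -0.3, -0.5]
finger_gap: 0.0298
finger_force: 30.0
t 34.2 pos [ 0.5195 -0.3759  0.0815] gap 0.0298 ff 29.98280793428421 j7 -0.92
lin before turn (tool,mm) [ 3.4  0.8 68. ] | lin after turn [ 3.4  0.7 68. ] | turn [-0.001 -0.    -0.   ] min rows 0.0
```

View pics/w9.png

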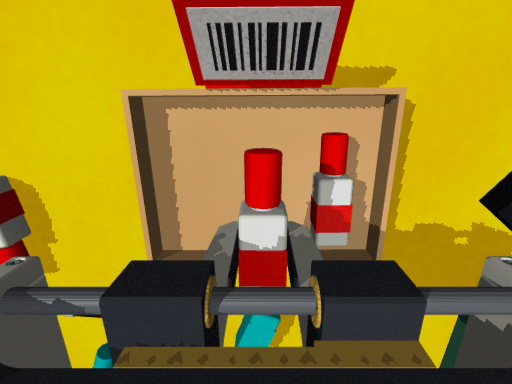

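The first red bottle lies well (330,190), cap to the label; lower the second.

```bash
python3 -m pendant '[{"linear":[5,1,20],"angular":[0,0,0],"gripper":20},{"linear":[0,0,25],"angular":[0,0,0],"gripper":20},{"linear":[0,0,15],"angular":[0,0,0],"gripper":20},{"linear":[0,0,8],"angular":[0,0,0],"gripper":20},{"linear":[0,0,0],"angular":[0,0,0],"gripper":20},{"linear":[0,0,0],"angular":[0,0,0],"gripper":42},{"linear":[0,0,0],"angular":[0,0,0],"gripper":42},{"linear":[0,0,0],"angular":[0,0,0],"gripper":42},{"linear":[0,0,-15],"angular":[0,0,0],"gripper":42},{"linear":[0,0,-40],"angular":[0,0,0],"gripper":42},{"linear":[0,0,-40],"angular":[0,0,0],"gripper":42},{"linear":[0,0,0],"angular":[0,0,0],"gripper":54}]'
python3 - <<'E'
from det import *
im=snap('top','top3')
for b in bottles(im=im):
    if max(b[2])<115 and b[1][0]>.3: print(b[:4],b[6])
E
python3 go.py .456 -.128 .1 17.4;python3 go.py .456 -.128 .1 197.4
```

```text
time: 35.75
tool_pos: [0.5273, -0.3778, 0.1137]
eef_rot: [0.996, 0.086, 0.004, 0.003]
force: [0.7, 0.5, 0.2]
finger_gap: 0.048
finger_force: 0.0
('red', array([ 0.504, -0.381]), [np.float64(33.0), np.float64(38.0)], np.float32(96.98818)) (np.float64(407.0), np.float64(191.0))
('red', array([ 0.448, -0.131]), [np.float64(31.0), np.float64(100.0)], np.float32(-161.79404)) (np.float64(307.0), np.float64(211.0))
('purple', array([0.453, 0.004]), [np.float64(30.0), np.float64(99.0)], np.float32(-66.0299)) (np.float64(252.0), np.float64(211.0))
('purple', array([0.448, 0.127]), [np.float64(31.0), np.float64(99.0)], np.float32(-88.79295)) (np.float64(204.0), np.float64(213.0))
t 35.8 pos [ 0.5257 -0.3768  0.1112] gap 0.0511 ff 0.0 j7 -0.92
lin before turn (tool,mm) [ -26.1 -257.1   10.4] | lin after turn [   7.9 -258.3   11.2] | turn [ 0.003 -0.004 -0.132] min rows 0.7
t 35.8 pos [ 0.5257 -0.3768  0.1112] gap 0.0511 ff 0.0 j7 -0.92
lin before turn (tool,mm) [ -26.1 -257.1   10.4] | lin after turn [ -7.9 258.3  11.2] | turn [-0.005 -0.005  3.01 ] min rows 16.7
```

```bash
python3 -m pendant '[{"linear":[-3,-27,0],"angular":[0,0,0],"gripper":54},{"linear":[-4.6,-46,0],"angular":[0,0,0],"gripper":54},{"linear":[-4.6,-46,0],"angular":[0,0,0],"gripper":54},{"linear":[-4.6,-46,0],"angular":[0,0,0],"gripper":54},{"linear":[-4.6,-46,0],"angular":[0,0,0],"gripper":54},{"linear":[-4.6,-46,0],"angular":[0,0,0],"gripper":54},{"linear":[0,0,10],"angular":[0,0,-0.135],"gripper":54},{"linear":[0,0,10],"angular":[0,0,0],"gripper":54},{"linear":[0,0,0],"angular":[0,0,0],"gripper":54},{"linear":[0,0,0],"angular":[0,0,0],"gripper":54}]'
python3 go.py .456 -.128 .006 17.8
python3 - <<'E'
from det import *
s=robot.read_state();im=snap('wrist','w10')
for b in bottles('wrist',s,im=im):
    if 25<min(b[2])<45 and 60<max(b[2])<115:print(b)
E
```

```text
time: 37.05
tool_pos: [0.4549, -0.1281, 0.0885]
eef_rot: [0.988, 0.152, -0.0, -0.0]
force: [-0.5, -0.3, -0.6]
finger_gap: 0.0541
finger_force: 0.0
t 37.05 pos [ 0.4549 -0.1281  0.0885] gap 0.0541 ff 0.0 j7 -1.2
lin before turn (tool,mm) [ 1.1  0.3 82.5] | lin after turn [ 1.1  0.3 82.5] | turn [-0.     0.    -0.006] min rows 0.0
('red', array([ 0.442, -0.133]), [np.float64(31.0), np.float64(100.0)], np.float32(-162.53178), np.float64(0.24), np.float64(0.99), (np.float64(262.0), np.float64(203.0)))
('purple', array([0.441, 0.026]), [np.float64(33.0), np.float64(65.0)], np.float32(-65.59215), np.float64(0.0), np.float64(0.0), (np.float64(96.0), np.float64(163.0)))
```

```bash
python3 -m pendant '[{"linear":[0,0,20],"angular":[0,0,0],"gripper":54},{"linear":[0,0,35],"angular":[0,0,0],"gripper":54},{"linear":[0,0,20],"angular":[0,0,0],"gripper":54},{"linear":[0,0,7],"angular":[0,0,0],"gripper":54},{"linear":[0,0,0],"angular":[0,0,0],"gripper":54},{"linear":[0,0,0],"angular":[0,0,0],"gripper":20},{"linear":[0,0,0],"angular":[0,0,0],"gripper":20},{"linear":[0,0,0],"angular":[0,0,0],"gripper":20},{"linear":[0,0,0],"angular":[0,0,0],"gripper":20},{"linear":[0,0,0],"angular":[0,0,0],"gripper":20}]'
python3 -m pendant '[{"linear":[0,0,-15],"angular":[0,0,0],"gripper":20},{"linear":[0,0,-40],"angular":[0,0,0],"gripper":20},{"linear":[0,0,-45],"angular":[0,0,0],"gripper":20},{"linear":[0,0,0],"angular":[0,0,0],"gripper":20}]'
python3 go.py .513 -.315 .1 189.9
```

```text
time: 38.35
tool_pos: [0.4553, -0.1275, 0.0072]
eef_rot: [0.988, 0.153, 0.001, -0.0]
force: [-0.3, -0.8, 5.4]
finger_gap: 0.0299
finger_force: 30.0
time: 38.85
tool_pos: [0.4571, -0.1278, 0.11]
eef_rot: [0.988, 0.153, 0.004, 0.001]
force: [0.3, 0.1, -1.0]
finger_gap: 0.0296
finger_force: 30.0
t 38.85 pos [ 0.4571 -0.1278  0.11  ] gap 0.0296 ff 29.998795688152313 j7 -1.19
lin before turn (tool,mm) [ -3.3 195.3  10.6] | lin after turn [ -22.9 -194.    10. ] | turn [ 0.011  0.004 -3.007] min rows 16.7
```

```bash
python3 -m pendant '[{"linear":[-0.3,23,0],"angular":[0,0,0],"gripper":20},{"linear":[-1,43,0],"angular":[0,0,0],"gripper":20},{"linear":[-1,43,0],"angular":[0,0,0],"gripper":20},{"linear":[-1,43,0],"angular":[0,0,0],"gripper":20},{"linear":[0,43,0],"angular":[0,0,0],"gripper":20},{"linear":[0,0,0],"angular":[0,0,-0.158],"gripper":20},{"linear":[0,0,0],"angular":[0,0,-0.158],"gripper":20},{"linear":[0,0,0],"angular":[0,0,-0.158],"gripper":20},{"linear":[0,0,0],"angular":[0,0,-0.158],"gripper":20},{"linear":[0,0,0],"angular":[0,0,-0.158],"gripper":20},{"linear":[0,0,0],"angular":[0,0,-0.158],"gripper":20},{"linear":[0,0,0],"angular":[0,0,-0.158],"gripper":20},{"linear":[0,0,0],"angular":[0,0,-0.158],"gripper":20},{"linear":[0,0,0],"angular":[0,0,-0.158],"gripper":20},{"linear":[0,0,0],"angular":[0,0,-0.158],"gripper":20},{"linear":[0,0,0],"angular":[0,0,-0.158],"gripper":20},{"linear":[0,0,0],"angular":[0,0,-0.158],"gripper":20},{"linear":[0,0,0],"angular":[0,0,-0.158],"gripper":20},{"linear":[0,0,0],"angular":[0,0,-0.158],"gripper":20}]'
python3 -m pendant '[{"linear":[0,0,0],"angular":[0,0,-0.158],"gripper":20},{"linear":[0,0,0],"angular":[0,0,-0.158],"gripper":20},{"linear":[0,0,0],"angular":[0,0,-0.158],"gripper":20},{"linear":[0,0,0],"angular":[0,0,-0.158],"gripper":20},{"linear":[0,0,0],"angular":[0,0,-0.158],"gripper":20},{"linear":[0,0,20],"angular":[0,0,0],"gripper":20},{"linear":[0,0,0],"angular":[0,0,0],"gripper":20},{"linear":[0,0,0],"angular":[0,0,0],"gripper":20}]'
python3 go.py .513 -.315 .0135 189.9
```

```text
time: 41.22
tool_pos: [0.5095, -0.3139, 0.1051]
eef_rot: [0.304, 0.953, 0.001, -0.002]
force: [0.3, 0.0, -0.9]
finger_gap: 0.029
finger_force: 30.0
time: 42.22
tool_pos: [0.5104, -0.3139, 0.0859]
eef_rot: [-0.083, 0.997, 0.001, -0.0]
force: [0.6, 0.9, -0.3]
finger_gap: 0.0299
finger_force: 30.0
t 42.23 pos [ 0.5104 -0.3139  0.0859] gap 0.0299 ff 29.99890297651291 j7 1.52
lin before turn (tool,mm) [-2.4 -1.6 72.4] | lin after turn [-2.4 -1.5 72.4] | turn [ 0.001 -0.001 -0.006] min rows 0.0
```

```bash
python3 -m pendant '[{"linear":[-2.5,-0.5,20],"angular":[0,0,0],"gripper":20},{"linear":[0,0,27],"angular":[0,0,0],"gripper":20},{"linear":[0,0,17],"angular":[0,0,0],"gripper":20},{"linear":[0,0,8],"angular":[0,0,0],"gripper":20},{"linear":[0,0,0],"angular":[0,0,0],"gripper":20},{"linear":[0,0,0],"angular":[0,0,0],"gripper":42},{"linear":[0,0,0],"angular":[0,0,0],"gripper":42},{"linear":[0,0,0],"angular":[0,0,0],"gripper":42},{"linear":[0,0,-15],"angular":[0,0,0],"gripper":42},{"linear":[0,0,-40],"angular":[0,0,0],"gripper":42},{"linear":[0,0,-45],"angular":[0,0,0],"gripper":42},{"linear":[0,0,0],"angular":[0,0,0],"gripper":54}]'
python3 - <<'E'
from det import *
im=snap('top','top4')
for b in bottles(im=im):
    if max(b[2])<115 and b[1][0]>.3: print(b[:4],b[6])
E
python3 go.py .449 .013 .1 113.5
```

```text
time: 43.72
tool_pos: [0.5162, -0.3143, 0.1197]
eef_rot: [-0.084, 0.996, -0.002, 0.004]
force: [-0.2, -1.0, 0.1]
finger_gap: 0.0481
finger_force: 0.0
('red', array([ 0.507, -0.381]), [np.float64(29.0), np.float64(38.0)], np.float32(-74.671135)) (np.float64(407.0), np.float64(188.0))
('red', array([ 0.493, -0.318]), [np.float64(31.0), np.float64(37.0)], np.float32(89.804665)) (np.float64(382.0), np.float64(195.0))
('purple', array([0.453, 0.004]), [np.float64(31.0), np.float64(99.0)], np.float32(-67.168015)) (np.float64(252.0), np.float64(211.0))
('purple', array([0.448, 0.127]), [np.float64(31.0), np.float64(99.0)], np.float32(-88.79295)) (np.float64(204.0), np.float64(213.0))
t 43.77 pos [ 0.5145 -0.3144  0.1172] gap 0.0509 ff 0.0 j7 1.55
lin before turn (tool,mm) [ 10.  333.8  16.5] | lin after turn [326.4  70.5  17.2] | turn [1.000e-03 5.000e-03 1.328e+00] min rows 7.4
```

```bash
python3 -m pendant '[{"linear":[1,20,0],"angular":[0,0,0],"gripper":54},{"linear":[1.5,52,0],"angular":[0,0,0],"gripper":54},{"linear":[1.5,52,0],"angular":[0,0,0],"gripper":54},{"linear":[1.5,52,0],"angular":[0,0,0],"gripper":54},{"linear":[1.5,52,0],"angular":[0,0,0],"gripper":54},{"linear":[1.5,52,0],"angular":[0,0,0],"gripper":54},{"linear":[1.5,52,0],"angular":[0,0,0],"gripper":54},{"linear":[0,0,0],"angular":[0,0,0.148],"gripper":54},{"linear":[0,0,0],"angular":[0,0,0.148],"gripper":54},{"linear":[0,0,0],"angular":[0,0,0.148],"gripper":54},{"linear":[0,0,0],"angular":[0,0,0.148],"gripper":54},{"linear":[0,0,0],"angular":[0,0,0.148],"gripper":54},{"linear":[0,0,0],"angular":[0,0,0.148],"gripper":54},{"linear":[0,0,0],"angular":[0,0,0.148],"gripper":54},{"linear":[0,0,0],"angular":[0,0,0.148],"gripper":54},{"linear":[0,0,0],"angular":[0,0,0.148],"gripper":54},{"linear":[0,0,20],"angular":[0,0,0],"gripper":54},{"linear":[0,0,0],"angular":[0,0,0],"gripper":54},{"linear":[0,0,0],"angular":[0,0,0],"gripper":54}]'
python3 go.py .4495 .0123 .006 113
python3 - <<'E'
from det import *
s=robot.read_state();im=snap('wrist','w11')
for b in bottles('wrist',s,im=im):
    if 25<min(b[2])<45 and 60<max(b[2])<115:print(b)
E
```

```text
time: 46.15
tool_pos: [0.4478, 0.0115, 0.0948]
eef_rot: [0.55, 0.835, 0.0, -0.0]
force: [-0.3, -0.3, -0.5]
finger_gap: 0.0541
finger_force: 0.0
t 46.15 pos [0.4478 0.0115 0.0948] gap 0.0541 ff 0.0 j7 -0.24
lin before turn (tool,mm) [ 0.   1.9 88.8] | lin after turn [ 0.1  1.9 88.8] | turn [-0.    -0.001  0.005] min rows 0.0
('purple', array([0.448, 0.146]), [np.float64(33.0), np.float64(64.0)], np.float32(-87.795616), np.float64(0.0), np.float64(0.0), (np.float64(329.0), np.float64(53.0)))
('purple', array([0.453, 0.   ]), [np.float64(31.0), np.float64(101.0)], np.float32(-65.54447), np.float64(0.99), np.float64(0.21), (np.float64(264.0), np.float64(201.0)))
```

```bash
python3 -m pendant '[{"linear":[0,2,20],"angular":[0,0,0],"gripper":54},{"linear":[0,0,38],"angular":[0,0,0],"gripper":54},{"linear":[0,0,23],"angular":[0,0,0],"gripper":54},{"linear":[0,0,7],"angular":[0,0,0],"gripper":54},{"linear":[0,0,0],"angular":[0,0,0],"gripper":54},{"linear":[0,0,0],"angular":[0,0,0],"gripper":20},{"linear":[0,0,0],"angular":[0,0,0],"gripper":20},{"linear":[0,0,0],"angular":[0,0,0],"gripper":20},{"linear":[0,0,0],"angular":[0,0,0],"gripper":20},{"linear":[0,0,0],"angular":[0,0,0],"gripper":20}]'
python3 -m pendant '[{"linear":[0,0,-15],"angular":[0,0,0],"gripper":20},{"linear":[0,0,-40],"angular":[0,0,0],"gripper":20},{"linear":[0,0,-45],"angular":[0,0,0],"gripper":20},{"linear":[0,0,0],"angular":[0,0,0],"gripper":20}]'
python3 go.py .522 .403 .1 174.1
```

```text
time: 47.45
tool_pos: [0.45, 0.012, 0.0073]
eef_rot: [0.55, 0.835, 0.0, 0.0]
force: [-0.6, -0.3, 6.6]
finger_gap: 0.0301
finger_force: 29.9
time: 47.95
tool_pos: [0.4518, 0.0125, 0.1091]
eef_rot: [0.55, 0.835, 0.002, 0.002]
force: [-0.1, -0.3, -1.7]
finger_gap: 0.0297
finger_force: 29.9
t 47.95 pos [0.4518 0.0125 0.1091] gap 0.0297 ff 29.91310626268387 j7 -0.22
lin before turn (tool,mm) [331.1 218.5  10. ] | lin after turn [-29.7 395.7   9.1] | turn [ 0.005  0.005 -1.062] min rows 5.9
```

```bash
python3 -m pendant '[{"linear":[23,15.5,0],"angular":[0,0,0],"gripper":20},{"linear":[44,29,0],"angular":[0,0,0],"gripper":20},{"linear":[44,29,0],"angular":[0,0,0],"gripper":20},{"linear":[44,29,0],"angular":[0,0,0],"gripper":20},{"linear":[44,29,0],"angular":[0,0,0],"gripper":20},{"linear":[44,29,0],"angular":[0,0,0],"gripper":20},{"linear":[44,29,0],"angular":[0,0,0],"gripper":20},{"linear":[44,29,0],"angular":[0,0,0],"gripper":20},{"linear":[0,0,0],"angular":[0,0,-0.152],"gripper":20},{"linear":[0,0,0],"angular":[0,0,-0.152],"gripper":20},{"linear":[0,0,0],"angular":[0,0,-0.152],"gripper":20},{"linear":[0,0,0],"angular":[0,0,-0.152],"gripper":20},{"linear":[0,0,0],"angular":[0,0,-0.152],"gripper":20},{"linear":[0,0,0],"angular":[0,0,-0.152],"gripper":20},{"linear":[0,0,0],"angular":[0,0,-0.15],"gripper":20},{"linear":[0,0,20],"angular":[0,0,0],"gripper":20},{"linear":[0,0,0],"angular":[0,0,0],"gripper":20},{"linear":[0,0,0],"angular":[0,0,0],"gripper":20}]'
python3 go.py .522 .403 .0135 174.1
```

```text
time: 50.2
tool_pos: [0.5194, 0.4024, 0.0861]
eef_rot: [0.052, 0.999, -0.0, -0.0]
force: [-0.5, 0.1, -1.3]
finger_gap: 0.0297
finger_force: 29.9
t 50.2 pos [0.5194 0.4024 0.0861] gap 0.0297 ff 29.913411140441895 j7 0.2
lin before turn (tool,mm) [-2.6  0.9 72.6] | lin after turn [-2.5  0.8 72.6] | turn [-0.    -0.001 -0.   ] min rows 0.0
```

```bash
python3 -m pendant '[{"linear":[-2.5,1,20],"angular":[0,0,0],"gripper":20},{"linear":[0,0,27],"angular":[0,0,0],"gripper":20},{"linear":[0,0,17],"angular":[0,0,0],"gripper":20},{"linear":[0,0,8],"angular":[0,0,0],"gripper":20},{"linear":[0,0,0],"angular":[0,0,0],"gripper":20},{"linear":[0,0,0],"angular":[0,0,0],"gripper":46},{"linear":[0,0,0],"angular":[0,0,0],"gripper":46},{"linear":[0,0,0],"angular":[0,0,0],"gripper":46},{"linear":[0,0,-15],"angular":[0,0,0],"gripper":46},{"linear":[0,0,-40],"angular":[0,0,0],"gripper":46},{"linear":[0,0,-45],"angular":[0,0,0],"gripper":46},{"linear":[0,0,0],"angular":[0,0,0],"gripper":54}]'
python3 - <<'E'
from det import *
im=snap('top','top5')
for b in bottles(im=im):
    if max(b[2])<115 and b[1][0]>.3: print(b[:4],b[6])
E
python3 go.py .448 .136 .1 91
```

```text
time: 51.7
tool_pos: [0.5236, 0.4063, 0.1208]
eef_rot: [0.051, 0.999, 0.004, 0.003]
force: [0.4, 0.5, 0.6]
finger_gap: 0.0514
finger_force: 0.0
('red', array([ 0.544, -0.435]), [np.float64(40.0), np.float64(99.0)], np.float32(10.44288)) (np.float64(428.0), np.float64(177.0))
('red', array([ 0.536, -0.375]), [np.float64(38.0), np.float64(100.0)], np.float32(10.894321)) (np.float64(404.0), np.float64(180.0))
('red', array([ 0.526, -0.313]), [np.float64(37.0), np.float64(99.0)], np.float32(8.6393175)) (np.float64(380.0), np.float64(184.0))
('purple', array([0.496, 0.413]), [np.float64(26.0), np.float64(30.0)], np.float32(81.50859)) (np.float64(93.0), np.float64(195.0))
t 51.75 pos [0.5229 0.4046 0.1181] gap 0.0528 ff 0.0 j7 0.22
lin before turn (tool,mm) [  47.2 -274.9   16.7] | lin after turn [-267.2  -79.6   18.1] | turn [ 0.006 -0.     1.451] min rows 8.1
```

View pics/top5.png

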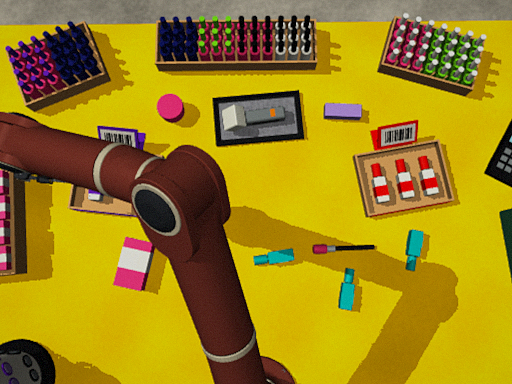

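The three red bottles lie neatly at 9–11° and the scanner is in its dock. On to the last purple bottle, which the arm is hiding.

```bash
python3 -m pendant '[{"linear":[5,-25,0],"angular":[0,0,0],"gripper":46},{"linear":[8.4,-50,0],"angular":[0,0,0],"gripper":46},{"linear":[8.4,-50,0],"angular":[0,0,0],"gripper":46},{"linear":[8.4,-50,0],"angular":[0,0,0],"gripper":46},{"linear":[8.4,-50,0],"angular":[0,0,0],"gripper":46},{"linear":[8.4,-50,0],"angular":[0,0,0],"gripper":46},{"linear":[0,0,0],"angular":[0,0,0.161],"gripper":46},{"linear":[0,0,0],"angular":[0,0,0.161],"gripper":46},{"linear":[0,0,0],"angular":[0,0,0.161],"gripper":46},{"linear":[0,0,0],"angular":[0,0,0.161],"gripper":46},{"linear":[0,0,0],"angular":[0,0,0.161],"gripper":46},{"linear":[0,0,0],"angular":[0,0,0.161],"gripper":46},{"linear":[0,0,0],"angular":[0,0,0.161],"gripper":46},{"linear":[0,0,0],"angular":[0,0,0.161],"gripper":46},{"linear":[0,0,0],"angular":[0,0,0.161],"gripper":46},{"linear":[0,0,20],"angular":[0,0,0],"gripper":46},{"linear":[0,0,0],"angular":[0,0,0],"gripper":46},{"linear":[0,0,0],"angular":[0,0,0],"gripper":46}]'
python3 go.py .448 .136 .006 91
python3 - <<'E'
from det import *
s=robot.read_state();im=snap('wrist','w12')
for b in bottles('wrist',s,im=im):
    if 25<min(b[2])<45 and 60<max(b[2])<115:print(b)
E
```

```text
time: 54.0
tool_pos: [0.4472, 0.1346, 0.0949]
eef_rot: [0.7, 0.714, 0.0, -0.0]
force: [-0.3, -0.7, -0.5]
finger_gap: 0.0456
finger_force: 0.0
t 54.0 pos [0.4472 0.1346 0.0949] gap 0.0456 ff 0.0 j7 -0.78
lin before turn (tool,mm) [ 1.4  0.8 88.9] | lin after turn [ 1.4  0.8 88.9] | turn [-0.001 -0.001  0.002] min rows 0.0
('purple', array([0.447, 0.122]), [np.float64(31.0), np.float64(102.0)], np.float32(-88.86289), np.float64(1.0), np.float64(0.2), (np.float64(263.0), np.float64(199.0)))
```

View pics/w12.png

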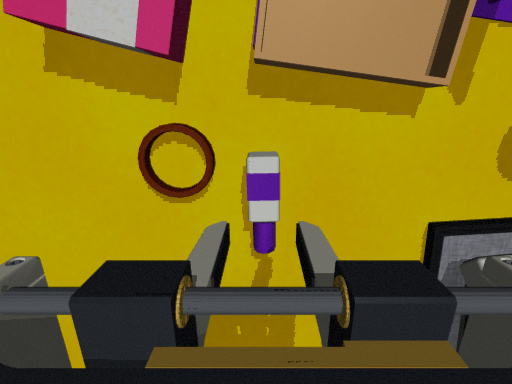

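The bottle (263,199) is clear of the bangle (edge at 214); grasp it.

```bash
python3 -m pendant '[{"linear":[0,1,20],"angular":[0,0,0],"gripper":42},{"linear":[0,0,38],"angular":[0,0,0],"gripper":42},{"linear":[0,0,23],"angular":[0,0,0],"gripper":42},{"linear":[0,0,7],"angular":[0,0,0],"gripper":42},{"linear":[0,0,0],"angular":[0,0,0],"gripper":42},{"linear":[0,0,0],"angular":[0,0,0],"gripper":20},{"linear":[0,0,0],"angular":[0,0,0],"gripper":20},{"linear":[0,0,0],"angular":[0,0,0],"gripper":20},{"linear":[0,0,0],"angular":[0,0,0],"gripper":20}]'
python3 -m pendant '[{"linear":[0,0,-15],"angular":[0,0,0],"gripper":20},{"linear":[0,0,-40],"angular":[0,0,0],"gripper":20},{"linear":[0,0,-45],"angular":[0,0,0],"gripper":20},{"linear":[0,0,0],"angular":[0,0,0],"gripper":20}]'
python3 go.py .512 .303 .1 174.1
```

```text
time: 55.18
tool_pos: [0.449, 0.1348, 0.0077]
eef_rot: [0.7, 0.714, 0.001, 0.0]
force: [-0.8, -0.6, 6.1]
finger_gap: 0.0304
finger_force: 29.9
time: 55.68
tool_pos: [0.4505, 0.1354, 0.1096]
eef_rot: [0.7, 0.714, 0.003, 0.001]
force: [0.5, -0.2, -0.4]
finger_gap: 0.0298
finger_force: 29.9
t 55.67 pos [0.4505 0.1354 0.1096] gap 0.0298 ff 29.890244007110596 j7 -0.77
lin before turn (tool,mm) [166.4  64.6  10.5] | lin after turn [-44.  173.1   9.6] | turn [ 0.008  0.003 -1.449] min rows 8.1
```

```bash
python3 -m pendant '[{"linear":[24,9,0],"angular":[0,0,0],"gripper":20},{"linear":[48,18.5,0],"angular":[0,0,0],"gripper":20},{"linear":[48,18.5,0],"angular":[0,0,0],"gripper":20},{"linear":[47,18.5,0],"angular":[0,0,0],"gripper":20},{"linear":[0,0,0],"angular":[0,0,-0.161],"gripper":20},{"linear":[0,0,0],"angular":[0,0,-0.161],"gripper":20},{"linear":[0,0,0],"angular":[0,0,-0.161],"gripper":20},{"linear":[0,0,0],"angular":[0,0,-0.161],"gripper":20},{"linear":[0,0,0],"angular":[0,0,-0.161],"gripper":20},{"linear":[0,0,0],"angular":[0,0,-0.161],"gripper":20},{"linear":[0,0,0],"angular":[0,0,-0.161],"gripper":20},{"linear":[0,0,0],"angular":[0,0,-0.161],"gripper":20},{"linear":[0,0,0],"angular":[0,0,-0.161],"gripper":20},{"linear":[0,0,20],"angular":[0,0,0],"gripper":20},{"linear":[0,0,0],"angular":[0,0,0],"gripper":20},{"linear":[0,0,0],"angular":[0,0,0],"gripper":20}]'
python3 go.py .512 .303 .0135 174.1
```

```text
time: 57.68
tool_pos: [0.5093, 0.3027, 0.0862]
eef_rot: [0.052, 0.999, -0.0, -0.0]
force: [-0.2, 0.1, 0.0]
finger_gap: 0.0298
finger_force: 29.9
t 57.67 pos [0.5093 0.3027 0.0862] gap 0.0298 ff 29.890491664409637 j7 0.23
lin before turn (tool,mm) [-2.7  0.6 72.7] | lin after turn [-2.7  0.6 72.7] | turn [-0.    -0.001 -0.   ] min rows 0.0
```

```bash
python3 -m pendant '[{"linear":[-2.5,1,20],"angular":[0,0,0],"gripper":20},{"linear":[0,0,27],"angular":[0,0,0],"gripper":20},{"linear":[0,0,17],"angular":[0,0,0],"gripper":20},{"linear":[0,0,8],"angular":[0,0,0],"gripper":20},{"linear":[0,0,0],"angular":[0,0,0],"gripper":20},{"linear":[0,0,0],"angular":[0,0,0],"gripper":46},{"linear":[0,0,0],"angular":[0,0,0],"gripper":46},{"linear":[0,0,0],"angular":[0,0,0],"gripper":46},{"linear":[0,0,-15],"angular":[0,0,0],"gripper":46},{"linear":[0,0,-40],"angular":[0,0,0],"gripper":46},{"linear":[0,0,-45],"angular":[0,0,0],"gripper":46},{"linear":[0,0,-45],"angular":[0,0,0],"gripper":46},{"linear":[0,-45,0],"angular":[0,0,0],"gripper":46},{"linear":[0,-45,0],"angular":[0,0,0],"gripper":46},{"linear":[0,-45,0],"angular":[0,0,0],"gripper":46},{"linear":[0,-45,0],"angular":[0,0,0],"gripper":46},{"linear":[0,-45,0],"angular":[0,0,0],"gripper":46},{"linear":[0,-45,0],"angular":[0,0,0],"gripper":46},{"linear":[0,0,0],"angular":[0,0,0],"gripper":46},{"linear":[0,0,0],"angular":[0,0,0],"gripper":46}]'
python3 - <<'E'
from det import *
im=snap('top','top6')
for b in bottles(im=im):
    if max(b[2])<135 and b[1][0]>.3: print(b[:4],b[6])
E
```

```text
time: 60.18
tool_pos: [0.4849, 0.0358, 0.1607]
eef_rot: [0.051, 0.999, 0.001, 0.001]
force: [-0.2, 0.9, -0.2]
finger_gap: 0.046
finger_force: 0.0
('red', array([ 0.649, -0.362]), [np.float64(59.0), np.float64(125.0)], np.float32(100.577354)) (np.float64(394.0), np.float64(135.0))
('red', array([ 0.577, -0.438]), [np.float64(40.0), np.float64(99.0)], np.float32(7.9607944)) (np.float64(428.0), np.float64(164.0))
('red', array([ 0.536, -0.376]), [np.float64(38.0), np.float64(100.0)], np.float32(9.327355)) (np.float64(404.0), np.float64(180.0))
('red', array([ 0.526, -0.313]), [np.float64(37.0), np.float64(99.0)], np.float32(8.63932)) (np.float64(380.0), np.float64(184.0))
('purple', array([0.643, 0.353]), [np.float64(59.0), np.float64(126.0)], np.float32(-96.17602)) (np.float64(122.0), np.float64(139.0))
('purple', array([0.533, 0.408]), [np.float64(31.0), np.float64(99.0)], np.float32(-6.406583)) (np.float64(96.0), np.float64(182.0))
('purple', array([0.523, 0.307]), [np.float64(32.0), np.float64(100.0)], np.float32(-5.0270367)) (np.float64(135.0), np.float64(186.0))
```

View pics/top6.png

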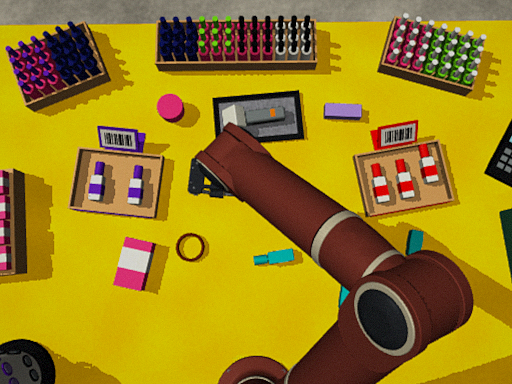

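The picture shows both purple bottles well placed, but the right-hand red bottle has been knocked about 33 mm towards the back wall (now at 428,164). I go there to measure it with the wrist camera and pull it back.

```bash
python3 go.py .545 -.43 .16 189.9
```

```text
t 60.23 pos [0.4849 0.0365 0.1607] gap 0.0454 ff 0.0 j7 0.67
lin before turn (tool,mm) [-1.065e+02 -4.581e+02 -1.000e-01] | lin after turn [  21.  -469.9    0.7] | turn [ 0.002  0.002 -0.273] min rows 1.5
```

```bash
python3 -m pendant '[{"linear":[-6.5,-28,0],"angular":[0,0,0],"gripper":46},{"linear":[-10,-43,0],"angular":[0,0,0],"gripper":46},{"linear":[-10,-43,0],"angular":[0,0,0],"gripper":46},{"linear":[-10,-43,0],"angular":[0,0,0],"gripper":46},{"linear":[-10,-43,0],"angular":[0,0,0],"gripper":46},{"linear":[-10,-43,0],"angular":[0,0,0],"gripper":46},{"linear":[-10,-43,0],"angular":[0,0,0],"gripper":46},{"linear":[-10,-43,0],"angular":[0,0,0],"gripper":46},{"linear":[-10,-43,0],"angular":[0,0,0],"gripper":46},{"linear":[-10,-43,0],"angular":[0,0,0],"gripper":46},{"linear":[-10,-43,0],"angular":[0,0,0],"gripper":46},{"linear":[0,0,0],"angular":[0,0,-0.137],"gripper":46},{"linear":[0,0,0],"angular":[0,0,-0.137],"gripper":46},{"linear":[0,0,0],"angular":[0,0,0],"gripper":46},{"linear":[0,0,0],"angular":[0,0,0],"gripper":46}]'
python3 - <<'E'
from det import *
s=robot.read_state();print(s['tool_pos'])
im=snap('wrist','w13');c=cam('wrist',s)
for b in bottles('wrist',s,im=im):
    if 15<min(b[2])<45 and 30<max(b[2])<130:print(b)
# red cap (z~.035 top) and white parts separately
r,p,w=masks(im)
a=np.radians(9.9);u=np.array([np.cos(a),np.sin(a)]);v=np.array([-u[1],u[0]]);o=np.array([.5335,-.374])
hsv=cv2.cvtColor(im,cv2.COLOR_RGB2HSV)
for tx in(-.05,-.02,.0,.03):
  row=''
  ys=np.arange(-.125,-.03,.003)
  uv=proj(c,[list(o+tx*u+y*v)+[.033] for y in ys]).round().astype(int)
  for y,(x_,y_) in zip(ys,uv):
    if 0<=x_<512 and 0<=y_<384:
      row+='R' if r[y_,x_] else 'W' if w[y_,x_] else ('y' if hsv[y_,x_,1]>200 and hsv[y_,x_,0]>20 else 't') if hsv[y_,x_,2]>110 else 'd'
    else: row+='.'
  print(tx,row)
print('cols y from -125mm step 3mm')
E
```

```text
time: 62.1
tool_pos: [0.5447, -0.4305, 0.1597]
eef_rot: [-0.086, 0.996, 0.0, 0.0]
force: [-0.4, 0.8, -0.2]
finger_gap: 0.0462
finger_force: 0.0
[ 0.545 -0.43   0.16 ]
('red', array([ 0.536, -0.372]), [np.float64(33.0), np.float64(102.0)], np.float32(9.831431), np.float64(0.99), np.float64(0.24), (np.float64(312.0), np.float64(174.0)))
('red', array([ 0.524, -0.306]), [np.float64(33.0), np.float64(103.0)], np.float32(9.307245), np.float64(1.0), np.float64(0.24), (np.float64(367.0), np.float64(174.0)))
('red', array([ 0.577, -0.437]), [np.float64(32.0), np.float64(102.0)], np.float32(10.068307), np.float64(1.0), np.float64(0.24), (np.float64(254.0), np.float64(198.0)))
('red', array([ 0.658, -0.381]), [np.float64(43.0), np.float64(65.0)], np.float32(-169.73546), np.float64(0.29), np.float64(0.98), (np.float64(282.0), np.float64(263.0)))
('red', array([ 0.624, -0.311]), [np.float64(19.0), np.float64(35.0)], np.float32(-138.76973), np.float64(0.65), np.float64(1.0), (np.float64(341.0), np.float64(252.0)))
-0.05 yyyyyttdtttttttttttttttttttttttt
-0.02 yyyyyttdttttttWWWWWWWWWWtttttttt
0.0 yyyyyttdttttttRRRRRRRRRRtttttttt
0.03 yyyyyttdtttttttWWWWWWWWWtttttttt
cols y from -125mm step 3mm
```

The knocked bottle measures the same length in both views (99 and 102 mm) as its neighbours, so it lies flat. It is at 10°, cap to the label, at most 32 mm from the tray's middle, within the 40 mm limit. A regrasp would leave the finger only about 3 mm to the wall, so I leave it there. All the conditions are met.

```bash
python3 -m pendant '[{"linear":[0,0,-20],"angular":[0,0,0],"gripper":46},{"linear":[0,0,-20],"angular":[0,0,0],"gripper":46},{"linear":[0,0,0],"angular":[0,0,0],"gripper":46},{"linear":[0,0,0],"angular":[0,0,0],"gripper":46}]'; python3 -c "
from cell import robot
print(robot.close_job())"
```

```text
time: 62.65
tool_pos: [0.5436, -0.4317, 0.1997]
eef_rot: [-0.086, 0.996, 0.0, 0.0]
force: [-0.9, -0.8, -0.3]
finger_gap: 0.0455
finger_force: 0.0
the job is handed in; nothing more can be done
None
```

Job handed in at about 63 s, verdict not reported: I held the scanner on both labels and returned it to its dock, and all five bottles (three red, two purple) lie flat in their own trays with caps to the labels; one red bottle was knocked to the back wall, which I left as it is within limits, and I viewed 16 pictures against the limit of 14.

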